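# Hook out the can tray and top up the can dispenser

## Task

The tray with the two spray cans has been pushed in under the low wire rack, where a hand does not reach: take the pull hook from its rest, hook it over the tray's front wall and draw the whole tray out from under the rack, without touching the tray by hand while it is under there, and put the hook back in both saddles of its rest as it lay. Then load both cans, one by one, at the open raised end of the gravity dispenser so that they roll down and queue behind the can already in it. Do not drop the cans, and leave the spring, the oil bottle and the carton where they are.

Things in the scene. Friction and masses are not known exactly. Their poses are not given: they have to be found in the camera images.
- hook_grip (a point): Middle of the pull hook's yellow handle (x -55 to +50 mm, 26 mm wide in y, 30 mm high in z): grasp it here, across its width. A 9 mm steel rod runs on along +x at z = 0 from a dark ferrule (to +60 mm) and ends in a down-turned hook at x = +180 mm. Balances about 30 mm ahead of this point; 0.2 kg. It starts lying in the rest.
- hook_tip (a point): Lowest end of the hook: 177 mm ahead of and 50 mm below the middle of the handle, in the tool's axes. The hook's leg is 9 mm thick; its inner face is about 5 mm nearer to the handle than this point.
- rest_seat (a point): Fixed dark steel tool rest with two open-topped saddles along its x axis: a flared one (32 mm wide at the bottom, 50 mm at the top) 40 mm behind this point carries the handle, a V notch (34 mm mouth) 95 mm ahead of it carries the rod. This point, 65 mm above the counter, is where hook_grip lies when the tool is seated, hook to +x. The saddles rise to 10 mm above it.
- tray: Loose green open tray, 175 mm deep (x), 224 wide (y), 42 high, walls and floor 4 mm, 0.4 kg empty; origin at the centre of its underside, front wall at its -x. It stands on the counter under the rack, front wall to the rack's front. The cans lie in it along x, 47 mm to either side of the middle, between low ribs; a 44 mm lane is free between them, 36 mm outside each.
- tray_rim (a point): Middle of the top edge of the tray's front wall, 42 mm above the tray's underside and 85.5 mm in front of the tray's centre; x points into the tray.
- rack: Fixed bench-top wire rack, 420 mm wide (y), 260 deep (x), 180 high (springs on its deck reach 230), open below, legs at its corners; underside of its front rail 156 mm above the counter. Origin on the counter below the middle of the deck's front edge; the rack lies on its +x side. The tray is fully out when all of it is on the -x side of this edge.
- can_a_center (a point): Spray can, red with a white label band and red cap, 50 mm diameter, 150 mm long (body 116 mm, then the 42 mm cap at its +x end), about 0.22 kg. This point is its centre, x along the can. It starts lying in the tray, 29 mm above the counter. It may go into the dispenser either way round.
- can_b_center (a point): The second such can in the tray, lying the other way round; point and axes as for can_a_center.
- can_old_center (a point): The same kind of can, already in the dispenser, lying against its front stop; stays there.
- dispenser: Fixed grey gravity dispenser: a lane whose floor rises to its own +x at 9 degrees, from the front stop (x = -115 mm, floor 24 mm up) to the open loading end (x = +122, floor 62 mm up). Cans lie along its y and roll to -x. Lane 166 mm wide, side walls 32 mm high. Guard wires 58 mm above the lane floor cover its lower 150 mm. Origin: centre of the underside.
- load_point (a point): Centre of a can that rests on the lane floor in the open loading part of the dispenser: 83 mm from its origin along +x, 81 mm above the counter. A can let go here rolls down to the others. The lane floor ends 35 mm beyond this point, with free air behind.
- front_place (a point): Where the centre of the first can in the lane lies when it rests against the front stop, -94 mm from the dispenser's origin along x, 53 mm above the counter. Further cans queue every 50 mm up the lane behind it.
- tine: Bystander: dark coil spring, 60 mm diameter and 52 mm wide with two straight 135 mm legs, lying on the counter beyond the tool rest; origin below the coil at counter level.
- oil_bottle: Bystander: amber bottle, 72 mm diameter and 190 mm high, standing on the counter beyond the dispenser; origin at the centre of its underside.
- carton: Bystander: cardboard box 120 x 100 x 80 mm on the counter at the near left corner of the rack; origin at the centre of its underside.
Things that resemble listed ones, but are neither listed nor needed, are in the scene too. What is shaped like the part that bears can_a_center but blue is not meant.

How it is judged:
On the way, in this order (a step that is already met when the one before it is completed fails the run):
1. the hook pulls on the tray and has drawn it at least 40 mm towards the front edge of the rack (distance of tray from where it was at the start of the episode above 0.04 m and contact force between pull_hook and tray above 0.3 N and contact force between the fingers and pull_hook above 1 N), for 0.1 s.
2. the whole tray is out in front of the rack's front edge (x of tray in the frame of rack below -0.088 m), for 0.2 s.
At the end, for the whole second after the job is handed in: Whole tray flat on the counter in front of the rack's front edge; pull hook in both saddles (25 mm along, 6 mm across and in height, pointing as at the start); old can at the front stop, both other cans at rest across the lane in the next two places (about 12 mm) (x of tray in the frame of rack below -0.088 m and angle between tray's own z axis and vertical below 0.05 rad and height (world z) of tray below 0.008 m and x of hook_grip in the frame of rest_seat between -0.025 and 0.025 m and y of hook_grip in the frame of rest_seat between -0.006 and 0.006 m and z of hook_grip in the frame of rest_seat between -0.005 and 0.006 m and angle between hook_grip's own z axis and vertical below 0.2 rad and angle between the x axis of hook_grip and the x axis of rest_seat, either way round below 0.1 rad and x of hook_tip in the frame of rest_seat above 0.1 m and x of can_a_center in the frame of dispenser between -0.057 and 0.018 m and z of can_a_center in the frame of dispenser between 0.04 and 0.085 m and y of can_a_center in the frame of dispenser between -0.02 and 0.02 m and angle between the x axis of each of can_a_center, can_b_center, can_old_center and the y axis of dispenser, either way round below 0.15 rad and linear speed of each of can_a, can_b, can_old below 0.03 m/s and x of can_b_center in the frame of dispenser between -0.057 and 0.018 m and z of can_b_center in the frame of dispenser between 0.04 and 0.085 m and y of can_b_center in the frame of dispenser between -0.02 and 0.02 m and x of can_old_center in the frame of dispenser between -0.104 and -0.082 m and z of can_old_center in the frame of dispenser between 0.04 and 0.085 m and y of can_old_center in the frame of dispenser between -0.02 and 0.02 m); the robot touches nothing.
It fails at once if the tray is touched by the gripper or arm while any of it is still under the rack (contact force between any of the fingers, the arm and tray above 0.5 N and x of tray in the frame of rack above -0.085 m).
It fails at once if a tray can is dropped (falls freely by more than about 4 cm) ((linear speed of can_a above 0.9 m/s and contact force between the fingers and can_a below 0.1 N) or (linear speed of can_b above 0.9 m/s and contact force between the fingers and can_b below 0.1 N)).
It fails at once if the spring is shifted by more than 25 mm or tipped (distance of tine from where it was at the start of the episode above 0.025 m or angle between tine's own z axis and vertical above 0.3 rad).
It fails at once if the oil bottle is shifted by more than 25 mm or tipped (distance of oil_bottle from where it was at the start of the episode above 0.025 m or angle between oil_bottle's own z axis and vertical above 0.3 rad).
It fails at once if the carton is shifted by more than 25 mm or tipped (distance of carton from where it was at the start of the episode above 0.025 m or angle between carton's own z axis and vertical above 0.3 rad).
It also fails if it takes over 72 s, if anything falls off the work surface, if the arm or the gripper's body presses on something with over 40 N, if the wrist force passes 120 N, or if a joint passes its speed limit or range.

## Robot

A 7-joint arm with a two-finger parallel gripper is mounted at the origin on the work surface. World frame = base frame: x ahead of the robot, y to its left, z up, the work surface at z = 0. Lengths are in m, angles in rad, forces in N, time in s.
With the tool pointing down it reaches from about 0.425 to 0.95 m from the base axis. Payload 4.7 kg.
Tool frame: the origin (TCP) lies midway between the tips of the shut fingers; the grasp point (between the pads) lies arm.grasp_offset behind it (arm.grasp_offset is the distance from the TCP to the grasp point, in m); x points along the fingers, z is the direction in which the jaws open and shut, and the axes are right-handed (so a half turn about x gives the same grasp; the last joint's range is limited). The gripper opens to 85 mm and grips with 20 to 120 N. Pads are 22 mm wide; open, the fingers measure 114 mm over their backs; the gripper's body (76 mm by 85 mm) begins 54 mm behind the grasp point. The pads swing forward as they close: fully open they stand 13 mm farther back than shut.
Start: joints at [-1.352, 0.469, -0.049, 1.532, 0.024, 1.141, -0.082], TCP at [0.166, 0.654, 0.197] pointing down, gripper open.
Joint ranges: [-2.59, 2.59], [-0.33, 1.99], [-1.39, 1.29], [0.1, 2.45], [-1.04, 4.18], [0.21, 1.99], [-2.66, 2.66]. Speed limits (rad/s): [2.57, 2.57, 3.14, 3.14, 3.14, 3.14, 3.14].

## Interface

Orientations are given as a unit quaternion [w, x, y, z].
In Python, from bench import arm gives the robot as it stands.
- The arm moves only by the shell command python3 -m pendant 'ROWS' [FORCE]. ROWS is JSON, one flat list of numbers, 7 for each row, row after row: the turn, a rotation vector about the tool's x, y, z in degrees, then the shift along the tool's x, y, z in cm, then the finger opening in cm, from 0 to 8.54. A call has 1 to 20 rows; each row shifts and turns the commanded pose from where the row before left it, along the tool's axes as they then stand; what a row does not reach is not made up. A row lasts 1/12 s, in which the tool goes at most 41.7 mm and 7.16 degrees, less where a joint would pass 70% of its speed; a pose out of reach is approached as far as the arm can. A call is refused whole if a number of a shift passes 4.17 or a number of a turn 7.16, either way. A call with a gripper value outside its range is refused whole. The fingers move at their own pace and stop on an object; FORCE is the grip in N (left out, the last holds). Time passes only in rows, so rows that do not move let the fingers close. It gives the time, the measured TCP pose, the force and the opening at its end, in the units of the state.
- arm.observe(): the state, without advancing time (a new reading comes with each control period).
- arm.grab_frame(name): name is "scene" or "top" or "wrist"; returns the picture (400x640x3 uint8, red, green, blue); there is no depth.
- arm.camera_model(name): a dict with "mtx" (3x3 intrinsics, pixels), "rvec" (rotation vector, rad) and "tvec" (3), from world to camera coordinates, as OpenCV has them. Camera axes: x right, y down, z forward; pixel columns grow to the right and rows downward; lengths in m; the calibration is good to about 2 mm. The wrist camera is an equidistant fisheye: a pixel r from the principal point sees the ray r / f radians off the axis. A picture is of the moment at which its call begins: read the wrist's pose just before it. camera_model takes no time and is no camera call; for the wrist camera it gives the pose at the moment of the call.
- arm.close_job(): hands the job in, once; it reports no verdict.
The state is a dict: "clock": time; "joint_pos": joint angles; "qvel": joint speeds; "tau": joint torques, N m; "tcp_pos": TCP position; "tcp_rot": TCP orientation; "ft_force": force on the tool from outside, world axes, zero at the start; "wrist_torque": the same for the moment, N m; "opening": finger opening in m.
Only numpy, scipy, OpenCV 4.12 (cv2) and the standard library are available. Lean on these libraries where they do the work, as an engineer would, in place of code of your own. Each camera call takes 0.05 s, during which the arm holds its last target.

## Working session

There is one attempt and no reset: what is moved stays moved. The work goes in short steps, Python scripts to look and compute and a shell command to move; the robot and the scene stay as the last step left them, time stands still between calls to the robot, and variables do not carry over. Pictures are saved under pics/ and viewed, and the job is handed in when it is done.

```bash
ls; mkdir -p pics; python3 - <<'E'
from bench import arm
import cv2
print(arm.observe(), arm.grasp_offset)
for n in ("scene","top"):
    im=arm.grab_frame(n); cv2.imwrite(f"pics/{n}0.png",im[:,:,::-1])
    m=arm.camera_model(n); print(n,m)
E
```

```text
pics
{'clock': 0.0, 'joint_pos': array([-1.35188931,  0.46948841, -0.04858529,  1.53367837,  0.02411174,
        1.14097646, -0.08230195]), 'qvel': array([-8.54977916e-04,  1.30905933e-03, -9.22333757e-04,  1.22463751e-03,
        2.29384844e-03, -1.96576778e-05,  1.66979261e-03]), 'tau': array([-1.46494211e-03, -5.10296023e+01, -4.68918518e-02, -2.37714833e+01,
        1.07258081e-02,  7.75419379e-03, -6.09824298e-06]), 'tcp_pos': array([0.16540711, 0.65376249, 0.19613637]), 'tcp_rot': array([ 0.55742543, -0.43483059,  0.55848339,  0.43393034]), 'ft_force': array([-0.254327  ,  0.30497437, -0.57714543]), 'wrist_torque': array([ 0.01783481, -0.01397027, -0.01381325]), 'opening': 0.08553787042036734} 0.0187
scene {'mtx': array([[459.22965885,   0.        , 318.74030478],
       [  0.        , 459.22965885, 195.04140546],
       [  0.        ,   0.        ,   1.        ]]), 'rvec': array([ 2.37827164,  0.62392335, -0.22613427]), 'tvec': array([-0.49518423, -0.12647596,  1.53128196])}
top {'mtx': array([[365.79023539,   0.        , 313.79212454],
       [  0.        , 365.79023539, 203.41270492],
       [  0.        ,   0.        ,   1.        ]]), 'rvec': array([ 2.15888261, -2.1096428 ,  0.1978023 ]), 'tvec': array([0.02576753, 0.55233524, 1.13833375])}
```

View pics/scene0.png

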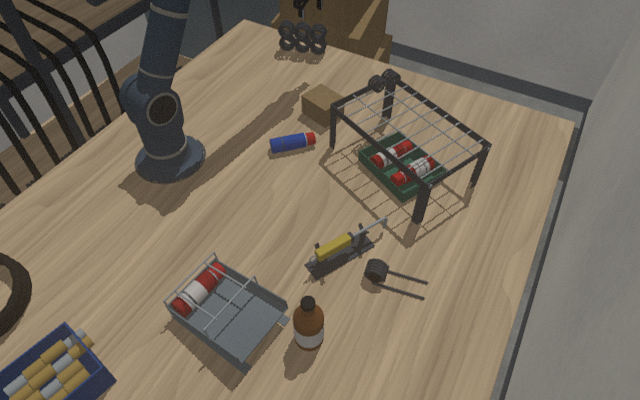

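View pics/top0.png

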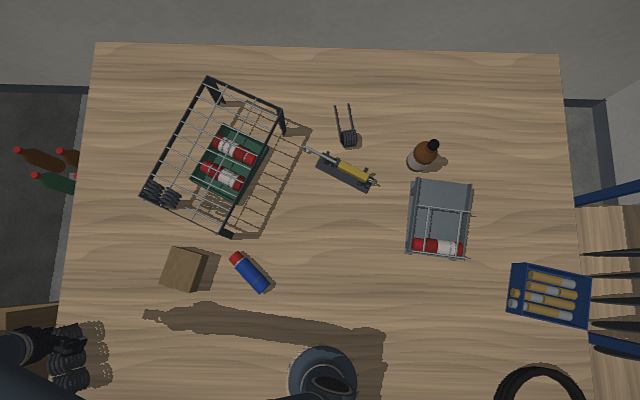

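```bash
cat > h.py <<'E'
import numpy as np, cv2
from scipy.spatial.transform import Rotation as R
from bench import arm
def cam(n):
    m=arm.camera_model(n); Rm=cv2.Rodrigues(np.array(m["rvec"],float))[0]; return m["mtx"],Rm,np.array(m["tvec"],float).ravel()
def ray(n,px,c=None):
    K,Rm,t=c or cam(n); u=(px[0]-K[0,2])/K[0,0]; v=(px[1]-K[1,2])/K[1,1]
    if n=="wrist":
        th=np.hypot(u,v); s=np.sin(th)/th if th>1e-9 else 1; d=np.array([u*s,v*s,np.cos(th)])
    else: d=np.array([u,v,1.])
    d/=np.linalg.norm(d); return -Rm.T@t, Rm.T@d
def onz(n,px,z,c=None):
    o,d=ray(n,px,c); return o+d*(z-o[2])/d[2]
def proj(n,P,c=None):
    K,Rm,t=c or cam(n); p=Rm@np.array(P,float)+t
    if n=="wrist":
        r=np.hypot(p[0],p[1]); th=np.arctan2(r,p[2]); q=p[:2]/max(r,1e-9)*th
    else: q=p[:2]/p[2]
    return np.array([K[0,0]*q[0]+K[0,2],K[1,1]*q[1]+K[1,2]])
def tri(*obs):
    A=np.zeros((3,3));b=np.zeros(3)
    for n,px,c in obs:
        o,d=ray(n,px,c);M=np.eye(3)-np.outer(d,d);A+=M;b+=M@o
    X=np.linalg.solve(A,b)
    return X,[np.linalg.norm(np.cross(ray(n,px,c)[1],X-ray(n,px,c)[0])) for n,px,c in obs]
def crop(src,out,x0,y0,x1,y1,k):
    im=cv2.imread(src)[y0:y1,x0:x1]; cv2.imwrite(out,cv2.resize(im,None,fx=k,fy=k,interpolation=cv2.INTER_CUBIC))
def pose():
    s=arm.observe(); w,x,y,z=s["tcp_rot"]; return s["tcp_pos"],R.from_quat([x,y,z,w])
E
python3 - <<'E'
from h import *
crop("pics/top0.png","pics/t_a.png",130,60,390,250,3)
crop("pics/scene0.png","pics/s_a.png",250,60,500,310,2.4)
crop("pics/scene0.png","pics/s_b.png",150,230,350,380,4)
crop("pics/top0.png","pics/t_b.png",380,120,520,270,4)
p,r=pose(); print(r.as_matrix())
E
```

```text
[[-3.50693729e-04 -9.69469494e-01  2.45211699e-01]
 [-1.69837602e-03  2.45211938e-01  9.69468009e-01]
 [-9.99998496e-01 -7.64753172e-05 -1.73251803e-03]]
```

View pics/t_a.png

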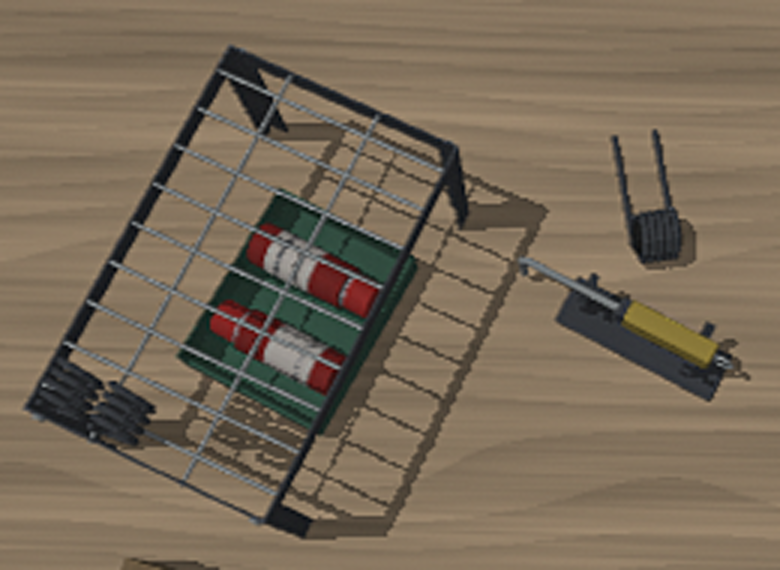

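View pics/s_a.png

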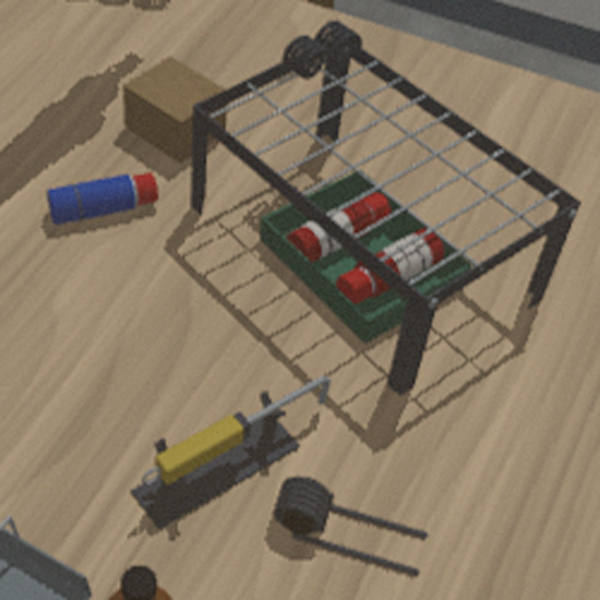

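View pics/s_b.png

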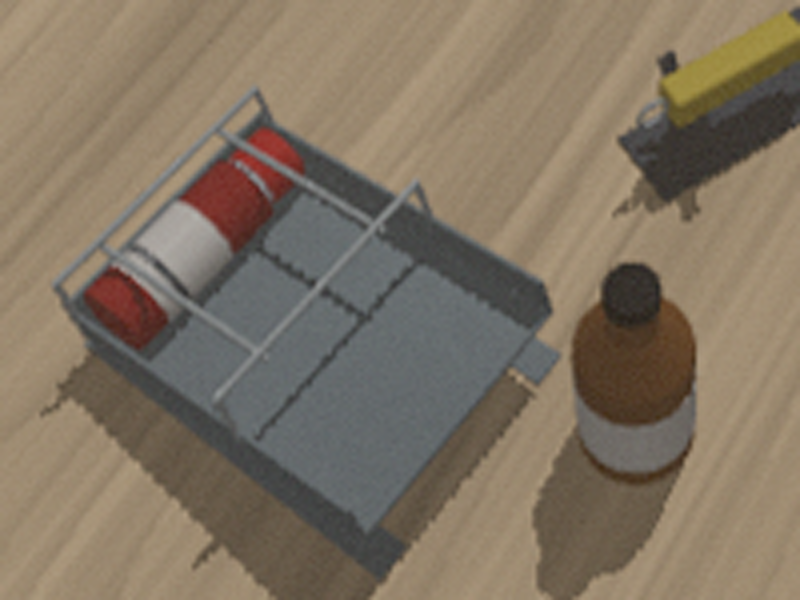

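View pics/t_b.png

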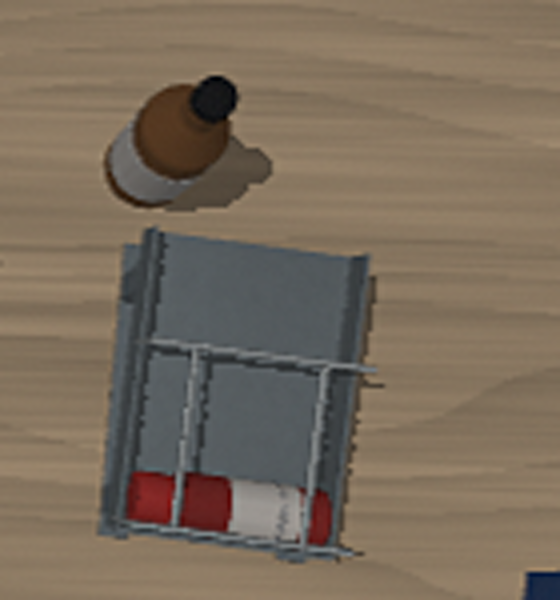

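```bash
cat >> h.py <<'E'
def T(x,y): return (130+x/3,60+y/3)
def S(x,y): return (250+x/2.4,60+y/2.4)
def TB(x,y): return (380+x/4,120+y/4)
def SB(x,y): return (150+x/4,230+y/4)
E
python3 - <<'E'
from h import *
np.set_printoptions(precision=4,suppress=True)
ct,cs=cam("top"),cam("scene")
def p(l,a): print(l,a)
for l,a,b in [("rackFR",T(453,146),S(432,302)),("rackFL",T(270,520),S(201,106)),("rackBR",T(231,48),S(577,206)),("trayFR rim",T(415,260),S(368,325)),("trayBR",T(279,192),S(480,262)),("trayBL",T(180,354),S(358,172)),("tray FL",T(318,430),S(262,232)),
 ("hook bend",T(524,262),S(325,380)),("bottlecap",TB(215,97),SB(632,280)),("dispLoadL",TB(152,230),SB(548,285)),("dispLoadR",TB(367,257),SB(385,560))]:
    print(l,*tri(("top",a,ct),("scene",b,cs)))
def m(n,im,lo,hi):
    h=cv2.cvtColor(im,cv2.COLOR_BGR2HSV); k=cv2.inRange(h,lo,hi); return k
for n,c in (("top",ct),("scene",cs)):
    im=cv2.imread(f"pics/{n}0.png"); k=m(n,im,(22,120,80),(32,255,255))
    cc=cv2.connectedComponentsWithStats(k)
    for i in range(1,cc[0]):
        if cc[2][i][4]>100:
            pts=np.argwhere(cc[1]==i)[:,::-1].astype(np.float32); print(n,cc[2][i],cc[3][i],cv2.minAreaRect(pts), onz(n,cc[3][i],0.075,c))
E
```

```text
rackFR [0.8229 0.1472 0.1696] [np.float64(0.0026870256934251936), np.float64(0.002687025693425216)]
rackFL [0.4413 0.3073 0.1793] [np.float64(0.006626126203609706), np.float64(0.0066261262036094275)]
rackBR [0.9216 0.378  0.1705] [np.float64(0.0007728999902383395), np.float64(0.0007728999902383705)]
trayFR rim [0.7468 0.1973 0.0331] [np.float64(0.0021702298499766347), np.float64(0.0021702298499767228)]
trayBR [0.8287 0.3587 0.0371] [np.float64(0.009668442570915814), np.float64(0.009668442570915623)]
trayBL [0.6283 0.4482 0.0392] [np.float64(8.882820492663745e-05), np.float64(8.88282049263674e-05)]
tray FL [0.5525 0.2979 0.0136] [np.float64(0.000886847892026635), np.float64(0.0008868478920267458)]
hook bend [0.7399 0.0743 0.0564] [np.float64(0.002389502071180751), np.float64(0.0023895020711809088)]
bottlecap [ 0.7133 -0.3084  0.1906] [np.float64(0.001947585841821891), np.float64(0.00194758584182179)]
dispLoadL [ 0.6404 -0.2905  0.0828] [np.float64(0.0035038200980294924), np.float64(0.003503820098029752)]
dispLoadR [ 0.6349 -0.4705  0.0534] [np.float64(0.0106190613524561), np.float64(0.010619061352456008)]
top [338 160  32  22 289] [352.8028 170.872 ] ((352.9041748046875, 171.0586700439453), (32.186885833740234, 9.212773323059082), 27.552812576293945) [ 0.6564 -0.0847  0.075 ]
scene [315 233  36  29 457] [332.7177 246.512 ] ((332.7124328613281, 246.29275512695312), (12.884699821472168, 39.22995376586914), 59.74356460571289) [ 0.6623 -0.0915  0.075 ]
```

```bash
python3 -m pendant '[6.8,0,0,-0.8,0,0,8.5, 6.8,0,0,-0.8,0,0,8.5, 6.8,0,0,-0.8,0,0,8.5, 6.8,0,0,-0.8,0,0,8.5, 6.8,0,0,-0.8,0,0,8.5, 6.8,0,0,-0.8,0,0,8.5, 6.8,0,0,-0.8,0,0,8.5, 6.8,0,0,-0.8,0,0,8.5, 6.8,0,0,-0.8,0,0,8.5, 6.8,0,0,-0.8,0,0,8.5, 6.8,0,0,-0.8,0,0,8.5, 6.8,0,0,-0.8,0,0,8.5, 6.8,0,0,-0.8,0,0,8.5, 6.8,0,0,-0.8,0,0,8.5, 6.8,0,0,-0.8,0,0,8.5]'; python3 -c "
from h import *
print(pose()[1].as_matrix(), arm.observe()['joint_pos'])"
```

```text
clock: 1.35
tcp_pos: [0.1653, 0.6541, 0.317]
tcp_rot: [0.688, 0.162, 0.688, -0.163]
ft_force: [0.0, -0.0, -0.7]
opening: 0.0853
[[-3.05315341e-04  4.46597273e-01  8.94735035e-01]
 [-1.14427859e-03  8.94734335e-01 -4.46597314e-01]
 [-9.99999299e-01 -1.16017916e-03  2.37855581e-04]] [-1.60620939  0.40713617  0.3268109   1.38194984 -0.12996149  1.37472954
 -1.74180733]
```

```bash
python3 -m pendant '[0,0,0,0,-1.95,3.35,8.5, 0,0,0,0,-1.95,3.35,8.5, 0,0,0,0,-1.95,3.35,8.5, 0,0,0,0,-1.95,3.35,8.5, 0,0,0,0,-1.95,3.35,8.5, 0,0,0,0,-1.95,3.35,8.5, 0,0,0,0,-1.95,3.35,8.5, 0,0,0,0,-1.95,3.35,8.5, 0,0,0,0,-1.95,3.35,8.5, 0,0,0,0,-1.95,3.35,8.5, 0,0,0,0,-1.95,3.35,8.5, 0,0,0,0,-1.95,3.35,8.5, 0,0,0,0,-1.95,3.35,8.5, 0,0,0,0,-1.95,3.35,8.5, 0,0,0,0,-1.95,3.35,8.5, 0,0,0,0,-1.95,3.35,8.5, 0,0,0,0,-1.95,3.35,8.5, 0,0,0,0,0,0,8.5]'; python3 -c "
from h import *
im=arm.grab_frame('wrist'); cv2.imwrite('pics/w1.png',im[:,:,::-1])
print(pose(), arm.observe()['joint_pos'],arm.camera_model('wrist'))"
```

```text
clock: 2.85
tcp_pos: [0.533, 0.0965, 0.3175]
tcp_rot: [0.689, 0.163, 0.686, -0.166]
ft_force: [-0.2, -1.8, 0.6]
opening: 0.0851
(array([0.53146685, 0.10050203, 0.31710512]), Rotation.from_matrix(array([[ 4.61865050e-04,  4.49798017e-01,  8.93130187e-01],
                            [-1.99086282e-03,  8.93128926e-01, -4.49796353e-01],
                            [-9.99997912e-01, -1.57035446e-03,  1.30799118e-03]]))) [-0.88801592  0.18067563  0.73655599  1.7150837  -0.12369901  1.2938913
 -0.59219793] {'mtx': array([[309.70691629,   0.        , 318.49820171],
       [  0.        , 309.70691629, 202.16034498],
       [  0.        ,   0.        ,   1.        ]]), 'rvec': array([-2.79872465,  0.66521092,  0.08798663]), 'tvec': array([-0.43035483,  0.24976875,  0.58142787])}
```

View pics/w1.png

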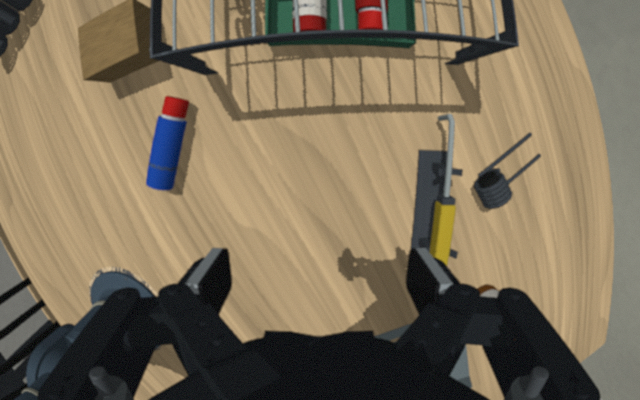

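```bash
cat > w1cam.txt <<'E'
E
python3 - <<'E'
from h import *
import pickle
pickle.dump(cam("wrist"),open("w1.pkl","wb"))
crop("pics/w1.png","pics/w1a.png",140,0,340,130,4)
crop("pics/w1.png","pics/w1b.png",330,0,530,130,4)
crop("pics/w1.png","pics/w1c.png",380,100,500,270,3.5)
E
```

```text
(no output)
```

View pics/w1a.png

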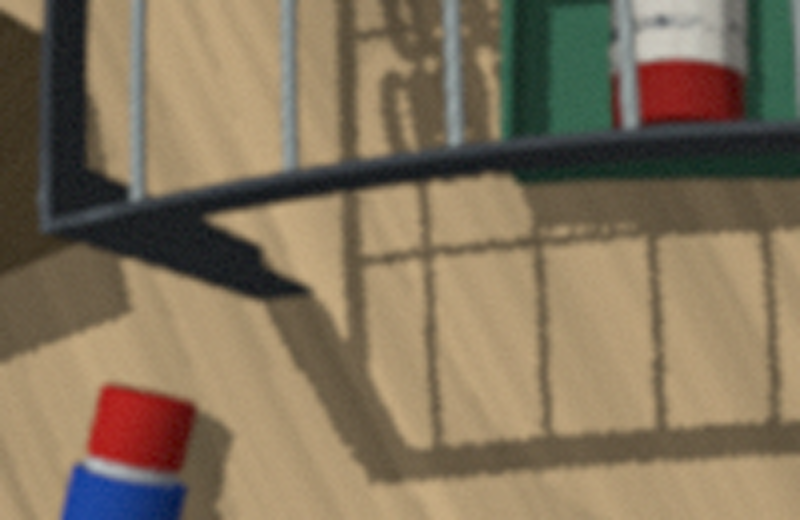

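View pics/w1b.png

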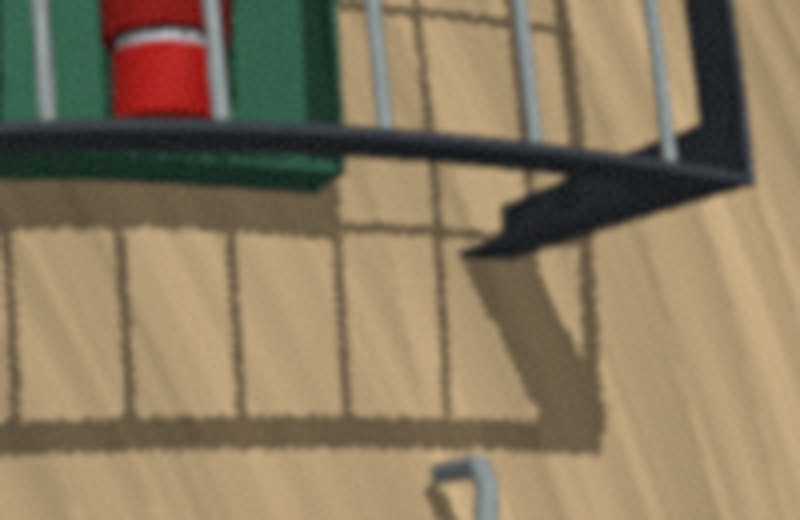

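View pics/w1c.png

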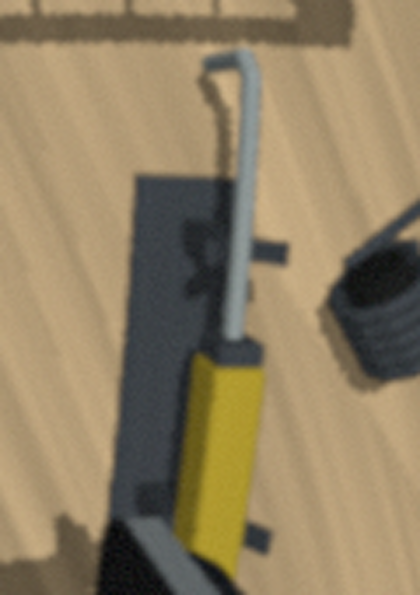

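```bash
cat >> h.py <<'E'
import pickle
def A(x,y): return (140+x/4,y/4)
def B(x,y): return (330+x/4,y/4)
def C(x,y): return (380+x/3.5,100+y/3.5)
E
python3 - <<'E'
from h import *
np.set_printoptions(precision=4,suppress=True)
c=pickle.load(open("w1.pkl","rb"))
for l,q,z in [("rackFL top",A(44,233),.18),("rackFR top",B(752,181),.18),("legL",A(262,298),0),("legL2",A(306,290),0),("legR",B(463,255),0),("legR2",B(508,258),0),("trayFL bot",A(524,182),0.0),("trayFR bot",B(318,190),0),("trayFRrim",B(342,170),.042),
 ("tip",C(205,65),.02),("bend",C(243,52),.069),("ferrule",C(238,350),.07),("handle topFL",C(210,357),.08),("handle topFR",C(264,367),.08),("handle top left low",C(192,520),.08),("rod at",C(236,330),.069),("rod fwd",C(250,90),.069),
 ("plateFL",C(137,178),.004),("plateL",C(112,510),.004)]:
    print(l,np.round(q,1),onz("wrist",q,z,c))
E
```

```text
rackFL top [151.   58.2] [0.4321 0.3129 0.18  ]
rackFR top [518.   45.2] [0.8156 0.1472 0.18  ]
legL [205.5  74.5] [0.4332 0.3147 0.    ]
legL2 [216.5  72.5] [0.4512 0.3074 0.    ]
legR [445.8  63.8] [0.7969 0.1557 0.    ]
legR2 [457.   64.5] [0.8164 0.1473 0.    ]
trayFL bot [271.   45.5] [0.5495 0.3016 0.    ]
trayFR bot [409.5  47.5] [0.7492 0.2035 0.    ]
trayFRrim [415.5  42.5] [0.7459 0.2035 0.042 ]
tip [438.6 118.6] [0.736 0.08  0.02 ]
bend [449.4 114.9] [0.7363 0.0866 0.069 ]
ferrule [448. 200.] [ 0.6855 -0.0298  0.07  ]
handle topFL [440. 202.] [ 0.6698 -0.0223  0.08  ]
handle topFR [455.4 204.9] [ 0.6912 -0.038   0.08  ]
handle top left low [434.9 248.6] [ 0.6372 -0.0891  0.08  ]
rod at [447.4 194.3] [ 0.688  -0.0214  0.069 ]
rod fwd [451.4 125.7] [0.7328 0.0709 0.069 ]
plateFL [419.1 150.9] [0.6882 0.0424 0.004 ]
plateL [412.  245.7] [ 0.6137 -0.108   0.004 ]
```

```bash
python3 -m pendant '[0,0,0,1,-1.69,3.22,8.5, 0,0,0,1,-1.69,3.22,8.5, 0,0,0,1,-1.69,3.22,8.5, 0,0,0,1,-1.69,3.22,8.5, 0,0,0,1,-1.69,3.22,8.5, 0.5,0,0,1,-1.69,3.22,8.5, 0,0,0,1,0,0,8.5, 0,0,0,1,0,0,8.5, 0,0,0,0,0,0,8.5, 0,0,0,0,0,0,8.5]'; python3 - <<'E'
from h import *
np.set_printoptions(precision=4,suppress=True)
c=pickle.load(open("w1.pkl","rb"))
print("blue",onz("wrist",A(195,400),.02,c),onz("wrist",(183,190),.02,c))
pickle.dump(cam("wrist"),open("w2.pkl","wb"))
im=arm.grab_frame('wrist'); cv2.imwrite('pics/w2.png',im[:,:,::-1])
p,r=pose();print(p,r.as_matrix(),arm.observe()['joint_pos'])
print(proj("wrist",p),proj("wrist",[.6588,-.077,.065]))
E
```

```text
clock: 3.73
tcp_pos: [0.6581, -0.068, 0.2364]
tcp_rot: [0.687, 0.163, 0.689, -0.162]
ft_force: [0.5, -0.1, 0.0]
opening: 0.085
blue [0.3945 0.2871 0.02  ] [0.3097 0.1641 0.02  ]
[ 0.6586 -0.0682  0.2373] [[-0.0002  0.4464  0.8948]
 [ 0.0015  0.8948 -0.4464]
 [-1.      0.0012 -0.0008]] [-0.4614  0.4927  0.7462  1.5499 -0.3483  1.2363 -0.1218]
[318.0114 230.7707] [321.841  184.3259]
```

View pics/w2.png

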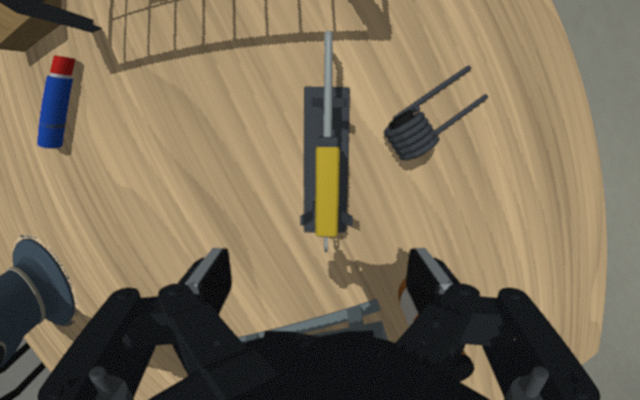

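```bash
python3 - <<'E'
from h import *
np.set_printoptions(precision=4,suppress=True)
c=pickle.load(open("w2.pkl","rb"))
im=cv2.imread("pics/w2.png"); k=cv2.inRange(cv2.cvtColor(im,cv2.COLOR_BGR2HSV),(22,120,110),(32,255,255)); k[:120]=0;k[260:]=0
k[:,:300]=0;k[:,360:]=0
pts=np.argwhere(k)[:,::-1]; print(len(pts),pts.min(0),pts.max(0))
W=np.array([onz("wrist",p,.08,c)[:2] for p in pts])
r=cv2.minAreaRect((W*1000).astype(np.float32)); print(r)
m=W.mean(0); u,s,v=np.linalg.svd(W-m,full_matrices=False); print(m,np.degrees(np.arctan2(v[0,1],v[0,0])))
d=v[0]*np.sign(v[0,1]); x=(W-m)@d; y=(W-m)@np.array([-d[1],d[0]]); print(x.min(),x.max(),y.min(),y.max())
print("grip", m+d*(x.max()-.05)); print("rod tip",onz("wrist",(328,34),.069,c),"rod base",onz("wrist",(327,130),.069,c))
E
```

```text
2010 [315 147] [338 236]
((659.5445556640625, -84.65376281738281), (102.4408950805664, 25.12217903137207), 62.79890823364258)
[ 0.6604 -0.083 ] -117.21998427038679
-0.053058928160459935 0.04938757990819417 -0.012510394437105448 0.01261897900921928
grip [ 0.6602 -0.0836]
rod tip [0.7407 0.0742 0.069 ] rod base [ 0.6909 -0.0232  0.069 ]
```

```bash
python3 -m pendant '[0.3,0,0,2,-0.65,0.4,8.5, 0.3,0,0,2,-0.7,0.44,8.5, 0,0,0,3,0,0,7, 0,0,0,3,0,0,7, 0,0,0,3,0,0,7, 0,0,0,3,0,0,7, 0,0,0,2,0,0,7, 0,0,0,1.1,0,0,7, 0,0,0,0,0,0,7, 0,0,0,0,0,0,7]'; python3 - <<'E'
from h import *
np.set_printoptions(precision=4,suppress=True)
pickle.dump(cam("wrist"),open("w3.pkl","wb"))
im=arm.grab_frame('wrist'); cv2.imwrite('pics/w3.png',im[:,:,::-1])
p,r=pose();print(p,r.as_matrix())
E
```

```text
clock: 4.62
tcp_pos: [0.6609, -0.0858, 0.0472]
tcp_rot: [0.688, 0.167, 0.687, -0.166]
ft_force: [0.0, 0.1, 0.9]
opening: 0.0699
[ 0.6615 -0.0862  0.0481] [[ 0.003   0.4577  0.8891]
 [-0.0001  0.8891 -0.4577]
 [-1.      0.0013  0.0027]]
```

View pics/w3.png

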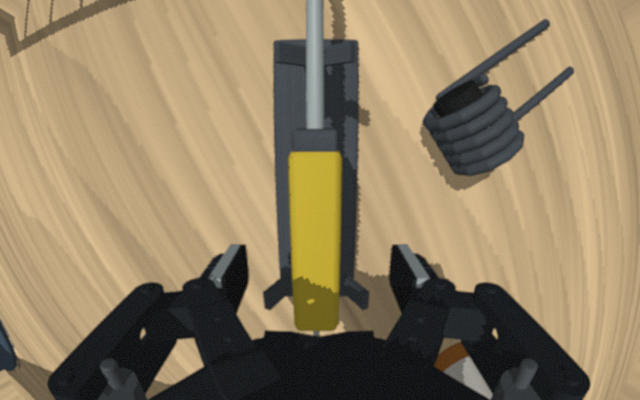

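```bash
python3 - <<'E'
from h import *
np.set_printoptions(precision=4,suppress=True)
c=pickle.load(open("w3.pkl","rb"))
f=(onz("wrist",(289,152),.08,c)+onz("wrist",(341,152),.08,c))/2; b=(onz("wrist",(295,329),.08,c)+onz("wrist",(338,329),.08,c))/2
print(f,b,f-b,np.linalg.norm(f-b),(f*55+b*50)/105, np.degrees(np.arctan2((f-b)[1],(f-b)[0])))
r1=onz("wrist",(317,10),.067,c);r2=onz("wrist",(314.5,125),.067,c);print(r1,r2,np.degrees(np.arctan2((r1-r2)[1],(r1-r2)[0])))
E
```

```text
[ 0.6833 -0.0393  0.08  ] [ 0.6374 -0.1295  0.08  ] [0.0459 0.0902 0.    ] 0.10118835144006073 [ 0.6614 -0.0823  0.08  ] 63.050124208177216
[0.7176 0.0255 0.067 ] [ 0.6886 -0.0282  0.067 ] 61.60307081560527
```

```bash
python3 -m pendant '[0,0,0,0,0.3,0,5, 0,0,0,0,0,0,2, 0,0,0,0,0,0,2, 0,0,0,0,0,0,2, 0,0,0,0,0,0,2, 0,0,0,0,0,0,2]' 90; python3 - <<'E'
from h import *
np.set_printoptions(precision=4,suppress=True)
p,r=pose();print(p,r.as_matrix())
E
```

```text
clock: 5.17
tcp_pos: [0.6616, -0.084, 0.0463]
tcp_rot: [0.687, 0.167, 0.687, -0.167]
ft_force: [0.2, 0.3, -0.6]
opening: 0.0199
[ 0.6616 -0.084   0.0463] [[ 0.0002  0.4587  0.8886]
 [ 0.0001  0.8886 -0.4587]
 [-1.      0.0002  0.0001]]
```

```bash
python3 -m pendant '[0,0,0,0,0,0,1, 0,0,0,0,0,0,1, 0,0,0,0,0,0,1]' 90; python3 - <<'E'
from h import *
im=arm.grab_frame('wrist'); cv2.imwrite('pics/w4.png',im[:,:,::-1])
E
```

```text
clock: 5.42
tcp_pos: [0.6615, -0.0839, 0.0461]
tcp_rot: [0.687, 0.167, 0.687, -0.167]
ft_force: [-0.3, -0.2, 0.1]
opening: 0.0099
```

View pics/w4.png

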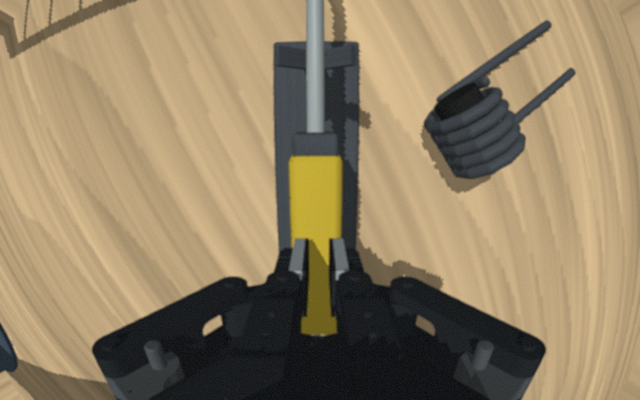

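```bash
python3 - <<'E'
from h import *
np.set_printoptions(precision=4,suppress=True)
p,r=pose(); M=r.as_matrix()
c=cam("wrist"); o=-c[1].T@c[2]; print("cam in tool",M.T@(o-p),"axis",M.T@c[1][2], o)
for x in (0.,-.0187,-.03,-.05,-.07):
    print(x,[proj("wrist",p+M@np.array([x,0,z])) for z in (-.005,0,.005)])
print(proj("wrist",p+M@np.array([-.01,.011,.0])))
for n in("scene","top"):
    im=arm.grab_frame(n); cv2.imwrite(f"pics/{n}5.png",im[:,:,::-1]); print(n,proj(n,p),proj(n,p+[0,0,.034]))
crop("pics/scene5.png","pics/s5.png",280,180,440,300,5)
E
```

```text
cam in tool [-0.1773  0.067   0.0002] axis [ 0.9641 -0.2657  0.0005] [ 0.6924 -0.0245  0.2234]
0.0 [array([309.7764, 230.7514]), array([317.955 , 230.7575]), array([326.1341, 230.7503])]
-0.0187 [array([308.9014, 242.6362]), array([317.9172, 242.6473]), array([326.9337, 242.6357])]
-0.03 [array([308.2863, 251.0459]), array([317.8908, 251.0615]), array([327.4961, 251.0459])]
-0.05 [array([306.9937, 268.8648]), array([317.8355, 268.8926]), array([328.6784, 268.8664])]
-0.07 [array([305.3619, 291.6608]), array([317.7662, 291.7101]), array([330.1723, 291.6653])]
[317.9247 218.8963]
scene [333.5237 250.2857] [333.8435 243.2304]
top [351.5487 171.6718] [352.7498 168.9272]
```

View pics/s5.png

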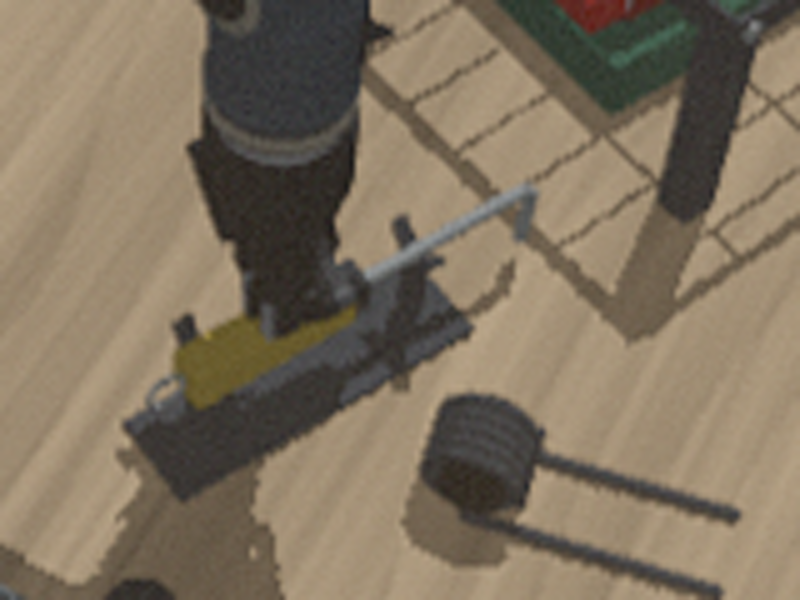

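```bash
python3 - <<'E'
from h import *
np.set_printoptions(precision=1,suppress=True)
p,r=pose(); M=r.as_matrix()
for x in (0,-.013,-.02,-.03,-.04,-.05):
    print(x,[proj("wrist",p+M@np.array([x,y,z])) for y in (-.011,0,.011) for z in (-.0425,-.035,-.005)])
crop("pics/w4.png","pics/w4a.png",240,200,400,320,5)
E
```

```text
0 [array([250.9, 246.6]), array([262.5, 246.8]), array([310. , 247.3]), array([249.6, 230.4]), array([261.4, 230.5]), array([309.8, 230.8]), array([248.4, 213.5]), array([260.4, 213.5]), array([309.7, 213.7])]
-0.013 [array([246.6, 255.2]), array([258.8, 255.5]), array([309.5, 256.2]), array([245. , 238.2]), array([257.6, 238.4]), array([309.3, 238.8]), array([243.6, 220.3]), array([256.3, 220.4]), array([309.1, 220.7])]
-0.02 [array([244. , 260.4]), array([256.7, 260.7]), array([309.1, 261.5]), array([242.3, 242.8]), array([255.3, 243.1]), array([308.9, 243.6]), array([240.7, 224.4]), array([253.9, 224.5]), array([308.7, 224.9])]
-0.03 [array([240.1, 268.3]), array([253.4, 268.8]), array([308.6, 269.7]), array([238.1, 250.1]), array([251.7, 250.4]), array([308.4, 251.1]), array([236.3, 230.8]), array([250.2, 231. ]), array([308.1, 231.4])]
-0.04 [array([235.7, 277.1]), array([249.7, 277.7]), array([308. , 278.9]), array([233.5, 258.1]), array([247.8, 258.6]), array([307.7, 259.5]), array([231.3, 237.9]), array([246. , 238.2]), array([307.5, 238.9])]
-0.05 [array([231. , 286.9]), array([245.7, 287.6]), array([307.4, 289.2]), array([228.3, 267.1]), array([243.5, 267.7]), array([307.1, 269. ]), array([225.8, 246. ]), array([241.3, 246.4]), array([306.7, 247.3])]
```

View pics/w4a.png

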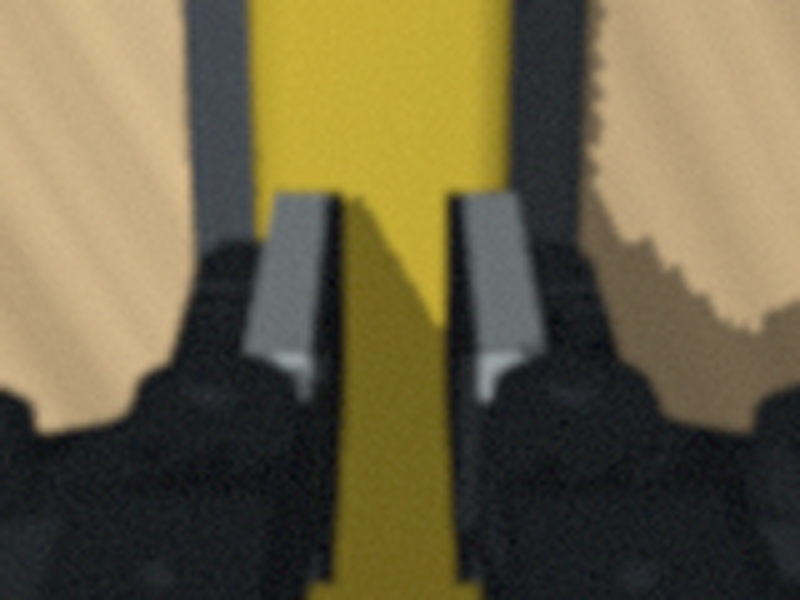

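```bash
python3 -m pendant '[0,0,0,0,0,0,7, 0,0,0,0,0,0,7, 0,0,0,0,0,0,7, 0,0,0,0,0,0,7, 0,0,0,0,0,0,7, 0,0,0,0,0,0,7, 0,0,0,0.5,0,0,7, 0,0,0,0.5,0,0,7, 0,0,0,0.5,0,0,7, 0,0,0,0.5,0,0,7,0,0,0,0,0,0,7]'; python3 - <<'E'
from h import *
np.set_printoptions(precision=4,suppress=True)
p,r=pose(); M=r.as_matrix(); print(p,arm.observe()['ft_force'])
im=arm.grab_frame("scene"); cv2.imwrite("pics/scene6.png",im[:,:,::-1])
for x in (0,-.013,-.05): print(x,[(proj("scene",p+M@np.array([x,0,z]))-[280,180])*5 for z in (-.035,.035)])
crop("pics/scene6.png","pics/s6.png",280,180,440,300,5)
E
```

```text
clock: 6.48
tcp_pos: [0.6605, -0.0836, 0.0245]
tcp_rot: [0.686, 0.167, 0.688, -0.167]
ft_force: [-0.8, 0.1, 0.4]
opening: 0.07
[ 0.6605 -0.0836  0.0245] [-0.844   0.0734  0.4051]
0 [array([229.7263, 326.9672]), array([302.033 , 417.9499])]
-0.013 [array([230.063 , 313.8703]), array([302.9675, 405.1941])]
-0.05 [array([231.0511, 275.438 ]), array([305.7123, 367.7277])]
```

View pics/s6.png

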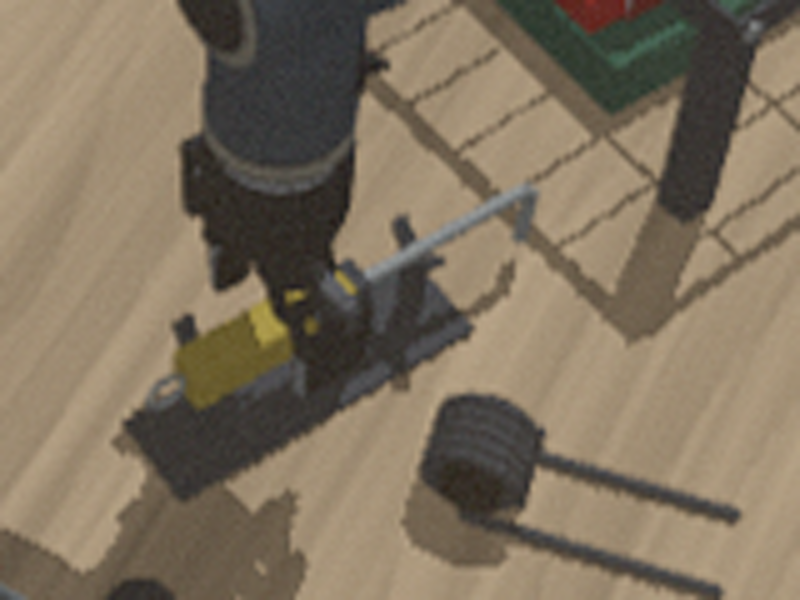

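```bash
python3 -m pendant '[0,0,0,0.4,0,0,7, 0,0,0,0.4,0,0,7, 0,0,0,0.3,0,0,7, 0,0,0,0.3,0,0,7,0,0,0,0,0,0,7]'; python3 -m pendant '[0,0,0,0,0,0,2,0,0,0,0,0,0,1,0,0,0,0,0,0,1,0,0,0,0,0,0,1,0,0,0,0,0,0,1,0,0,0,0,0,0,1]' 90;  python3 - <<'E'
from h import *
np.set_printoptions(precision=4,suppress=True)
p,r=pose(); print(p,arm.observe()['ft_force'])
im=arm.grab_frame("scene"); cv2.imwrite("pics/scene7.png",im[:,:,::-1])
im=arm.grab_frame("wrist"); cv2.imwrite("pics/w7.png",im[:,:,::-1])
crop("pics/scene7.png","pics/s7.png",280,180,440,300,5)
crop("pics/w7.png","pics/w7a.png",200,0,440,340,2)
E
```

```text
clock: 6.95
tcp_pos: [0.661, -0.0838, 0.0114]
tcp_rot: [0.687, 0.167, 0.688, -0.167]
ft_force: [-0.1, 0.7, 0.8]
opening: 0.0701
clock: 7.45
tcp_pos: [0.6616, -0.0837, 0.0127]
tcp_rot: [0.687, 0.167, 0.687, -0.167]
ft_force: [-2.6, 0.5, 4.4]
opening: 0.025
[ 0.6616 -0.0837  0.0127] [-2.5859  0.5081  4.3536]
```

View pics/s7.png

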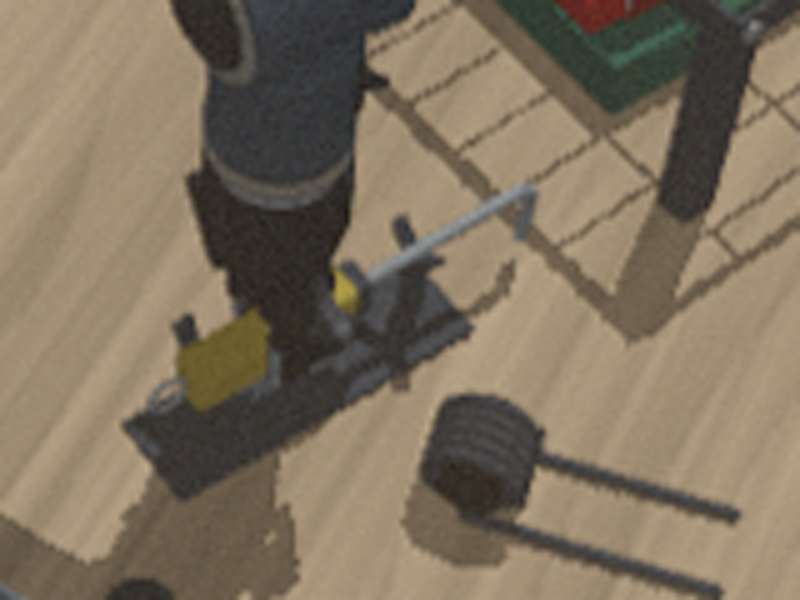

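View pics/w7a.png

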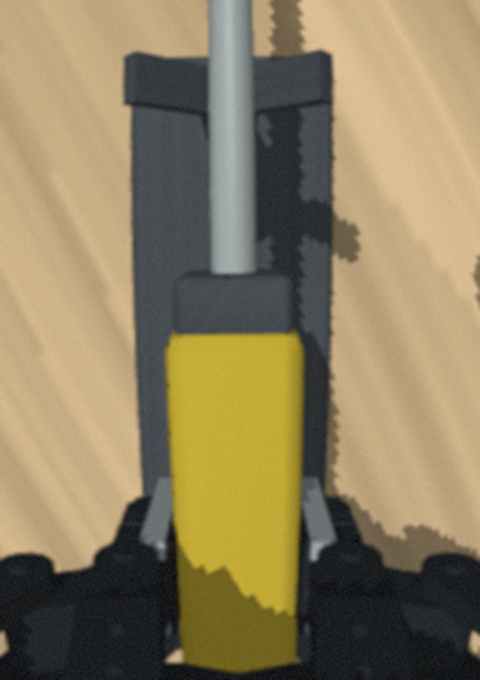

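```bash
python3 -m pendant '[0,0,0,-0.5,0,0,1,0,0,0,-1.5,0,0,1,0,0,0,-2,0,0,1,0,0,0,-2,0,0,1,-1.1,0,0,-1.5,0,0,1,0,0,0,0,0,0,1,0,0,0,0,0,0,1]' 100;  python3 - <<'E'
from h import *
np.set_printoptions(precision=4,suppress=True)
p,r=pose(); print(p,r.as_matrix(),arm.observe()['ft_force'],arm.observe()['wrist_torque'])
for n in("scene","wrist","top"):
    pickle.dump(cam(n),open(n+"8.pkl","wb"))
    im=arm.grab_frame(n); cv2.imwrite(f"pics/{n}8.png",im[:,:,::-1])
crop("pics/scene8.png","pics/s8.png",300,140,440,280,4)
E
```

```text
clock: 8.13
tcp_pos: [0.662, -0.0839, 0.0881]
tcp_rot: [0.689, 0.16, 0.688, -0.16]
ft_force: [-0.1, -0.2, -2.7]
opening: 0.0246
[ 0.662  -0.0839  0.0881] [[ 0.0019  0.4414  0.8973]
 [ 0.0002  0.8973 -0.4414]
 [-1.      0.001   0.0016]] [-0.1258 -0.1762 -2.7016] [-0.0483  0.0487  0.0331]
```

View pics/s8.png

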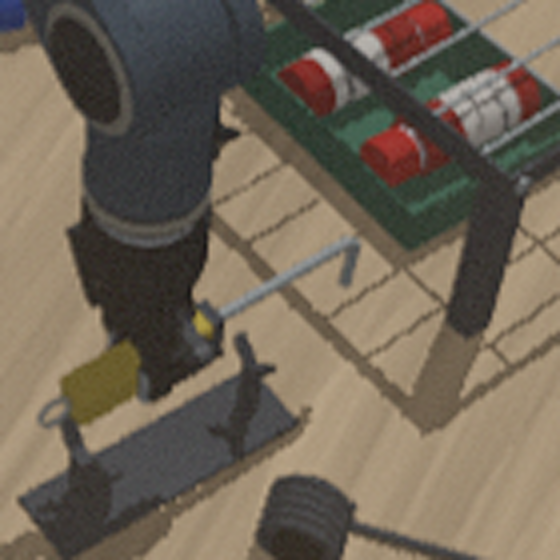

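View pics/wrist8.png

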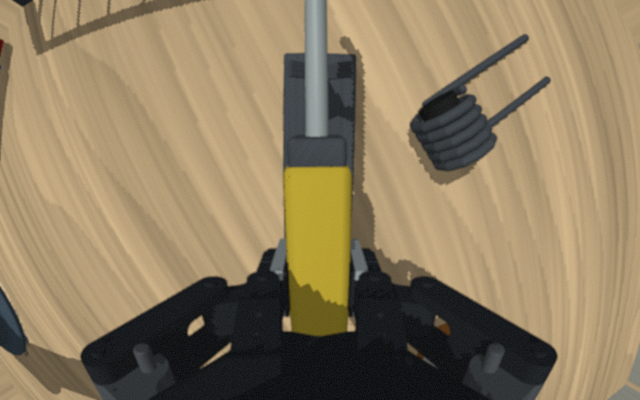

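```bash
python3 - <<'E'
from h import *
crop("pics/top8.png","pics/t8.png",230,110,390,220,5)
E
```

```text
(no output)
```

View pics/t8.png

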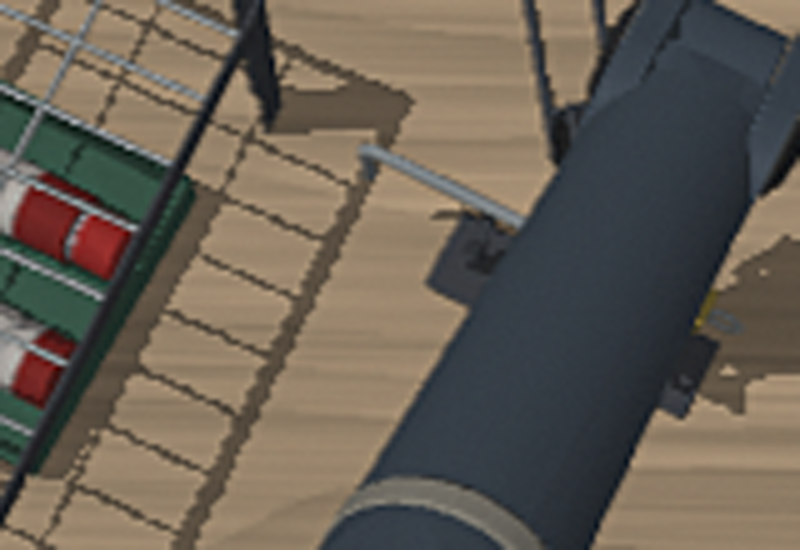

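```bash
python3 - <<'E'
from h import *
np.set_printoptions(precision=4,suppress=True)
p=np.array([0.662,-0.0839,0.0881]);u=np.array([.4414,.8973,0]);v=np.array([.8973,-.4414,0])
ct,cs=cam("top"),cam("scene")
t=lambda x,y:(230+x/5,110+y/5); s=lambda x,y:(300+x/4,140+y/4)
X,e=tri(("top",t(366,150),ct),("scene",s(355,241),cs)); print("bend",X,e,(X-p)@u,(X-p)@v)
X,e=tri(("top",t(370,175),ct),("scene",s(346,282),cs)); print("tip",X,e,(X-p)@u,(X-p)@v,X[2]-p[2])
E
```

```text
bend [0.7384 0.0781 0.1319] [np.float64(0.0028311297664293626), np.float64(0.002831129766429271)] 0.17909340392361836 -0.002971371989080149
tip [0.7376 0.0764 0.0882] [np.float64(0.0031376683388550093), np.float64(0.0031376683388551767)] 0.17722084051943787 -0.0029400975366747767 0.000122064641398828
```

```bash
python3 -m pendant '[0,0,0,0,1,-2,1,0,0,0,0,1.34,-2.63,1,0,0,0,0,1.34,-2.63,1,0,0,0,0,1.34,-2.63,1,0,0,0,0.5,1.34,-2.63,1,0,0,0,1,1.34,-2.63,1,0,0,0,1.4,0.34,-0.63,1,0,0,0,0.5,0,0,1,0,0,0,0,0,0,1,0,0,0,0,0,0,1]';  python3 - <<'E'
from h import *
np.set_printoptions(precision=4,suppress=True)
p,r=pose(); print(p,r.as_matrix())
for n in("scene","wrist"):
    pickle.dump(cam(n),open(n+"9.pkl","wb"))
    im=arm.grab_frame(n); cv2.imwrite(f"pics/{n}9.png",im[:,:,::-1])
crop("pics/scene9.png","pics/s9.png",300,90,460,210,5)
crop("pics/wrist9.png","pics/w9.png",220,0,440,160,3.6)
E
```

```text
clock: 9.12
tcp_pos: [0.5561, 0.0564, 0.0531]
tcp_rot: [0.689, 0.16, 0.688, -0.161]
ft_force: [-0.2, -0.6, -1.1]
opening: 0.0246
[0.5561 0.0564 0.0531] [[ 0.0002  0.4429  0.8966]
 [-0.0014  0.8966 -0.4429]
 [-1.     -0.0012  0.0008]]
```

View pics/s9.png

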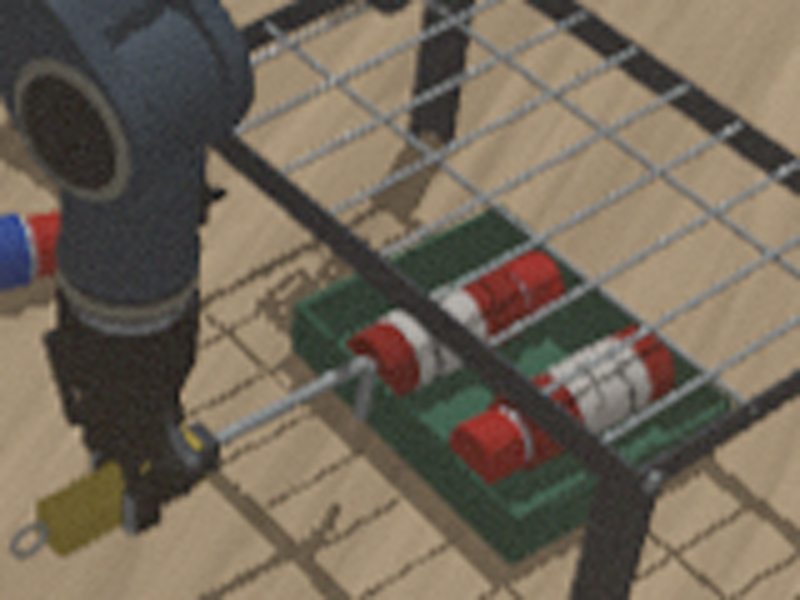

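View pics/w9.png

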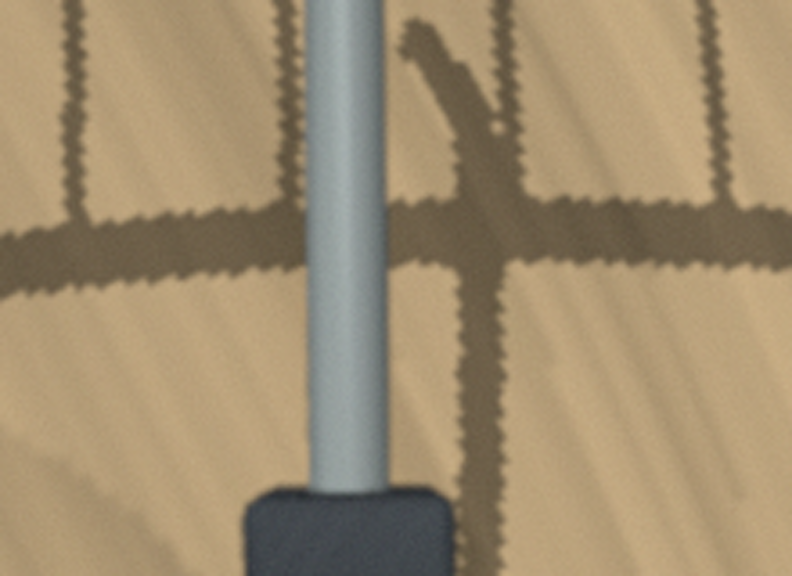

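```bash
python3 - <<'E'
from h import *
p=np.array([.5561,.0564,.0531]);u=np.array([.4429,.8966,0]);v=np.array([.8966,-.4429,0])
f=lambda P:(proj("scene",P)-[300,90])*5
print("tip",f(p+.178*u-.002*v))
rim=np.array([.6502,.2544,.042]);print("rim",f(rim))
tu=np.array([.441,.8975,0]);tv=np.array([.8975,-.441,0])
for a in (-.112,.112):
  for d in(-.002,.173): print(a,d,f(rim+a*tv+d*tu), f(rim+a*tv+d*tu-[0,0,.042]))
E
```

```text
tip [358.51478003 416.33507053]
rim [407.25286651 399.72263292]
-0.112 -0.002 [295.1859103  297.09791648] [290.92304979 342.39958874]
-0.112 0.173 [499.6107831  194.54380636] [491.37662639 240.11548225]
0.112 -0.002 [523.79004129 513.93911388] [513.9395562  558.08917733]
0.112 0.173 [734.95216666 393.39266268] [720.90433154 438.27792366]
```

```bash
python3 -m pendant '[0,0,0,-0.1,1.5,0,1,0,0,0,0,2,0,1,0,0,0,0,2,0,1,0,0,0,0,1.4,0,1,0,0,0,0,0,0,1,0,0,0,0,0,0,1]';  python3 - <<'E'
from h import *
np.set_printoptions(precision=4,suppress=True)
p,r=pose(); print(p)
n="scene"
im=arm.grab_frame(n); cv2.imwrite(f"pics/{n}10.png",im[:,:,::-1])
crop("pics/scene10.png","pics/s10.png",320,110,420,185,8)
u=np.array([.4429,.8966,0]);v=np.array([.8966,-.4429,0])
print((proj("scene",p+.178*u-.002*v)-[320,110])*8)
E
```

```text
clock: 9.72
tcp_pos: [0.5864, 0.1204, 0.0542]
tcp_rot: [0.689, 0.16, 0.689, -0.16]
ft_force: [-0.2, -0.9, -2.3]
opening: 0.0247
[0.5864 0.1204 0.0542]
[553.7623 427.2277]
```

View pics/s10.png

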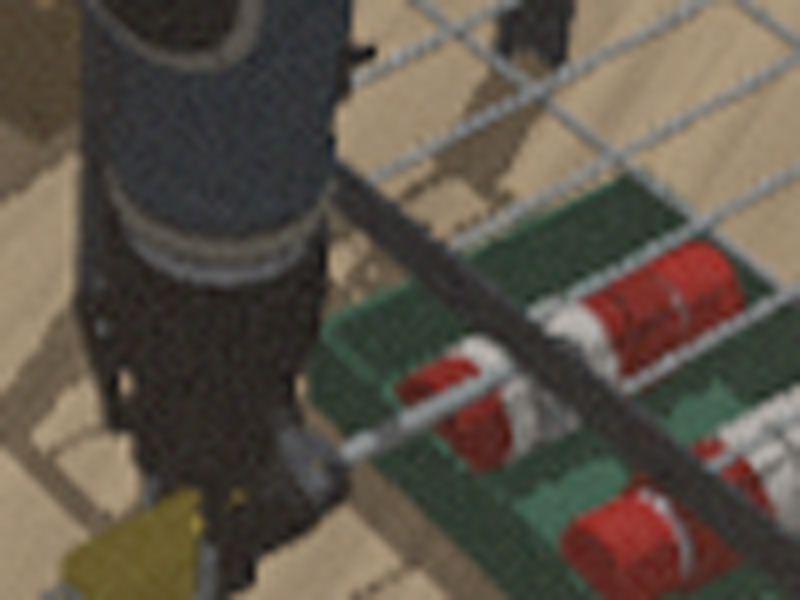

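```bash
python3 -m pendant '[0,0,0,0.8,0,0,1,0,0,0,0.8,0,0,1,0,0,0,0.8,0,0,1,0,0,0,0.7,0,0,1,0,0,0,0.3,0,0,1,0,0,0,0,0,0,1,0,0,0,0,0,0,1]';  python3 - <<'E'
from h import *
np.set_printoptions(precision=4,suppress=True)
p,r=pose(); print(p)
n="scene"
im=arm.grab_frame(n); cv2.imwrite(f"pics/{n}11.png",im[:,:,::-1])
crop("pics/scene11.png","pics/s11.png",320,110,420,185,8)
u=np.array([.4429,.8966,0]);v=np.array([.8966,-.4429,0])
print((proj("scene",p+.178*u-.002*v)-[320,110])*8)
E
```

```text
clock: 10.35
tcp_pos: [0.5858, 0.1196, 0.0199]
tcp_rot: [0.689, 0.16, 0.689, -0.16]
ft_force: [0.3, -0.2, -1.5]
opening: 0.0247
[0.5858 0.1196 0.0199]
[541.5309 487.7615]
```

View pics/s11.png

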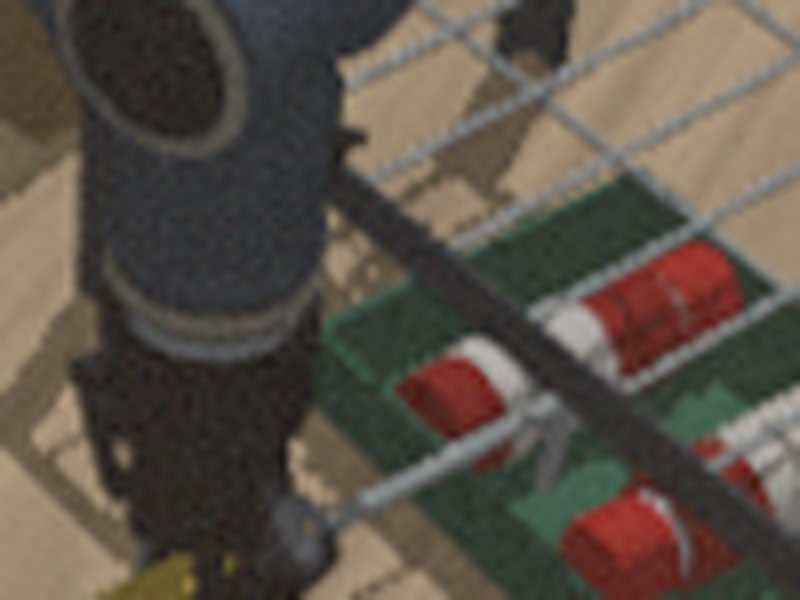

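```bash
python3 -m pendant '[0,0,0,0,-0.7,0,1,0,0,0,0,-0.7,0,1,0,0,0,0,-0.6,0,1,0,0,0,0,-0.4,0,1,0,0,0,0,-0.6,0,1,0,0,0,0,-0.8,-0.02,1,0,0,0,0,-0.9,-0.03,1,0,0,0,0,-1,-0.03,1,0,0,0,0,-1,-0.03,1,0,0,0,0,-1,-0.03,1,0,0,0,0,-1,-0.03,1,0,0,0,0,-1,-0.03,1]';  python3 - <<'E'
from h import *
np.set_printoptions(precision=4,suppress=True)
p,r=pose(); print(p)
n="scene"
im=arm.grab_frame(n); cv2.imwrite(f"pics/{n}12.png",im[:,:,::-1])
crop("pics/scene12.png","pics/s12.png",270,80,470,230,4)
E
```

```text
clock: 11.4
tcp_pos: [0.5408, 0.0327, 0.0203]
tcp_rot: [0.689, 0.16, 0.689, -0.16]
ft_force: [2.6, 3.0, -2.8]
opening: 0.0246
[0.5408 0.0327 0.0203]
```

View pics/s12.png

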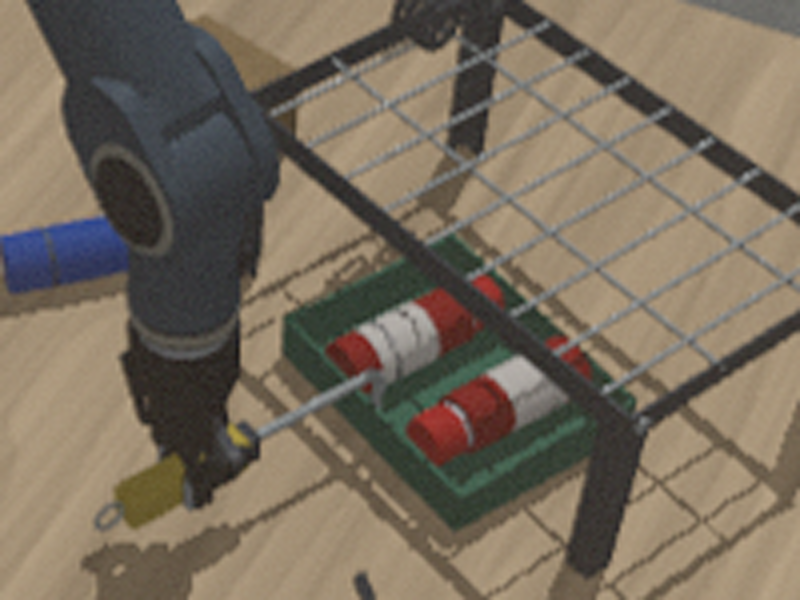

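```bash
python3 -m pendant '[0,0,0,0,-1,-0.03,1,0,0,0,0,-1,-0.03,1,0,0,0,0,-1,-0.03,1,0,0,0,0,-1,-0.03,1,0,0,0,0,-1,-0.03,1,0,0,0,0,-1,-0.03,1,0,0,0,0,-1,-0.03,1,0,0,0,0,-1,-0.03,1,0,0,0,0,-1,-0.03,1,0,0,0,0,-1,-0.03,1,0,0,0,0,-1,-0.03,1,0,0,0,0,-1,-0.03,1,0,0,0,0,-1,0,1,0,0,0,0,-0.8,0,1,0,0,0,0,-0.5,0,1,0,0,0,0,0,0,1]';  python3 - <<'E'
from h import *
np.set_printoptions(precision=4,suppress=True)
p,r=pose(); print(p,r.as_matrix())
for n in ("scene","top","wrist"):
    pickle.dump(cam(n),open(n+"13.pkl","wb"))
    im=arm.grab_frame(n); cv2.imwrite(f"pics/{n}13.png",im[:,:,::-1])
crop("pics/scene13.png","pics/s13.png",250,90,450,240,4)
crop("pics/top13.png","pics/t13.png",200,80,400,230,4)
E
```

```text
clock: 12.78
tcp_pos: [0.4738, -0.0949, 0.0202]
tcp_rot: [0.688, 0.161, 0.689, -0.161]
ft_force: [0.1, -0.1, -1.3]
opening: 0.0247
[ 0.4738 -0.0949  0.0202] [[-0.0009  0.4432  0.8964]
 [-0.0009  0.8964 -0.4432]
 [-1.     -0.0012 -0.0004]]
```

View pics/s13.png

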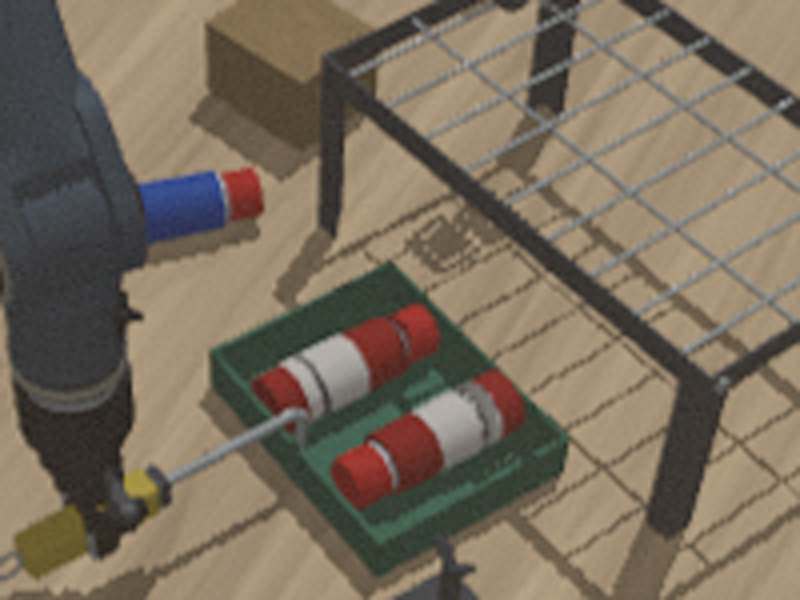

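View pics/t13.png

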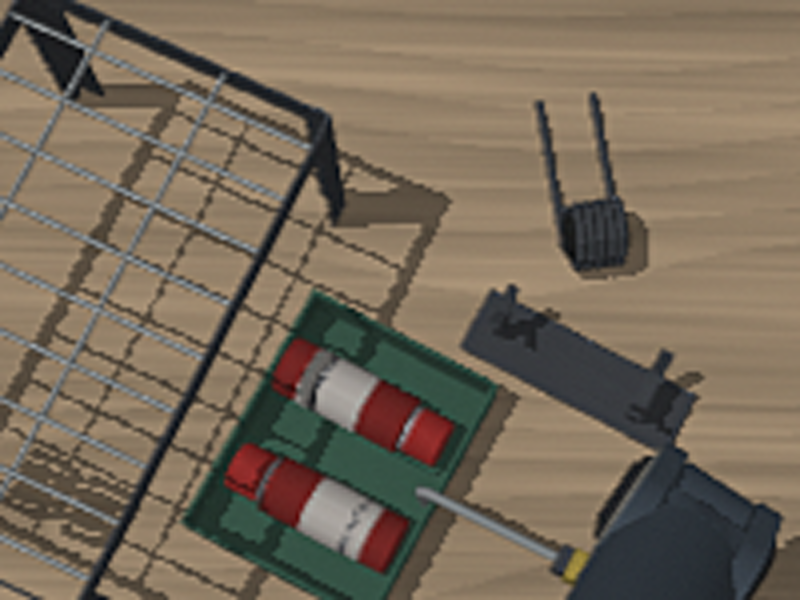

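View pics/wrist13.png

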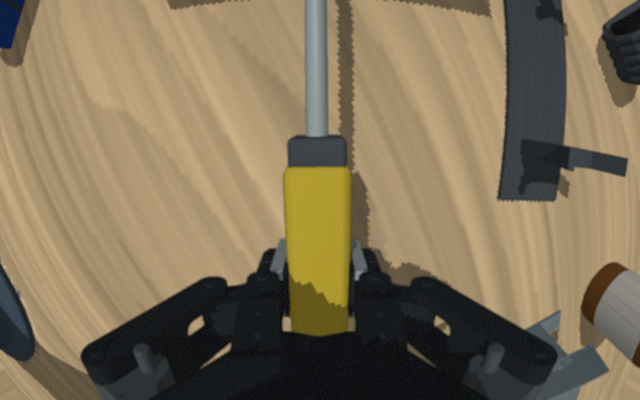

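```bash
python3 - <<'E'
from h import *
np.set_printoptions(precision=4,suppress=True)
t=lambda x,y:(200+x/4,80+y/4); s=lambda x,y:(250+x/4,90+y/4)
ro=np.array([.624,.2304]);rx=np.array([.3978,.9175]);ry=np.array([-.9175,.3978])
for l,a,b in [("BR",t(318,291),s(568,437)),("BL",t(186,520),s(392,264)),("FR",t(499,387),s(378,540))]:
    for P in (onz("top",a,.042),onz("scene",b,.042),tri(("top",a,None),("scene",b,None))[0]):
        print(l,P,"rack x",(P[:2]-ro)@rx,(P[:2]-ro)@ry)
E
```

```text
BR [0.7217 0.1567 0.042 ] rack x -0.028743581340654044 -0.11893700792072694
BR [0.7266 0.1613 0.042 ] rack x -0.022547997947119404 -0.12158858700790494
BR [0.7244 0.1586 0.0421] rack x -0.025918584533570037 -0.12065575406513997
BL [0.5257 0.2562 0.042 ] rack x -0.015412140862058908 0.10041822314124245
BL [0.5312 0.2576 0.042 ] rack x -0.012001849956380758 0.09597231243282814
BL [0.5282 0.2583 0.039 ] rack x -0.012469575782006602 0.09898252447076102
FR [0.643  0.0042 0.042 ] rack x -0.19995191628798212 -0.10744178325789538
FR [0.6473 0.0084 0.042 ] rack x -0.1943759973343418 -0.1096734155900629
FR [0.6453 0.006  0.0425] rack x -0.1974127886966318 -0.10883151092317331
```

```bash
python3 -m pendant '[0,0,0,0,0.5,0,1,0,0,0,0,0.5,0,1,0,0,0,-1,0,0,1,0,0,0,-2,0,0,1,0,0,0,-2.5,0,0,1,0,0,0,-2,0,0,1,0,0,0,0,1.39,2.72,1,0,0,0,0,1.39,2.72,1,0,0,0,0,1.39,2.72,1,0,0,0,0,1.39,2.72,1,0,0,0,0,1.39,2.72,1,1.1,0,0,0,1.39,2.72,1,0,0,0,0,0,0,1,0,0,0,0,0,0,1,0,0,0,0,0,0,1]';  python3 - <<'E'
from h import *
np.set_printoptions(precision=4,suppress=True)
p,r=pose(); M=r.as_matrix();print(p,M)
d=np.array([.6616,-.0837,.0127])-p; print("tool cm",100*M.T@d, "yaw err",np.degrees(np.arctan2(.8886,.4587)-np.arctan2(M[1,1],M[0,1])))
E
```

```text
clock: 14.18
tcp_pos: [0.6615, -0.0813, 0.0951]
tcp_rot: [0.687, 0.166, 0.688, -0.167]
ft_force: [-0.5, -0.5, -1.1]
opening: 0.0248
[ 0.6615 -0.0813  0.0951] [[-0.0017  0.4585  0.8887]
 [-0.0005  0.8887 -0.4585]
 [-1.     -0.0012 -0.0013]]
tool cm [ 8.2369 -0.1972  0.1237] yaw err -0.014764192245963422
```

```bash
python3 -m pendant '[0,0,0,1,-0.2,0.12,1,0,0,0,2,0,0,1,0,0,0,2,0,0,1,0,0,0,1.2,0,0,1,0,0,0,0.8,0,0,1,0,0,0,0,0,0,1]';  python3 - <<'E'
from h import *
np.set_printoptions(precision=4,suppress=True)
p,r=pose(); M=r.as_matrix();print(p)
d=np.array([.6616,-.0837,.0127])-p; print("tool cm",100*M.T@d, arm.observe()['ft_force'])
n="scene";im=arm.grab_frame(n); cv2.imwrite(f"pics/{n}14.png",im[:,:,::-1])
crop("pics/scene14.png","pics/s14.png",280,180,440,300,5)
E
```

```text
clock: 14.68
tcp_pos: [0.6609, -0.0833, 0.0233]
tcp_rot: [0.686, 0.167, 0.688, -0.167]
ft_force: [1.0, 1.3, -2.4]
opening: 0.0245
[ 0.6609 -0.0833  0.0233]
tool cm [1.0569 0.0033 0.0841] [ 1.0465  1.2726 -2.4209]
```

View pics/s14.png

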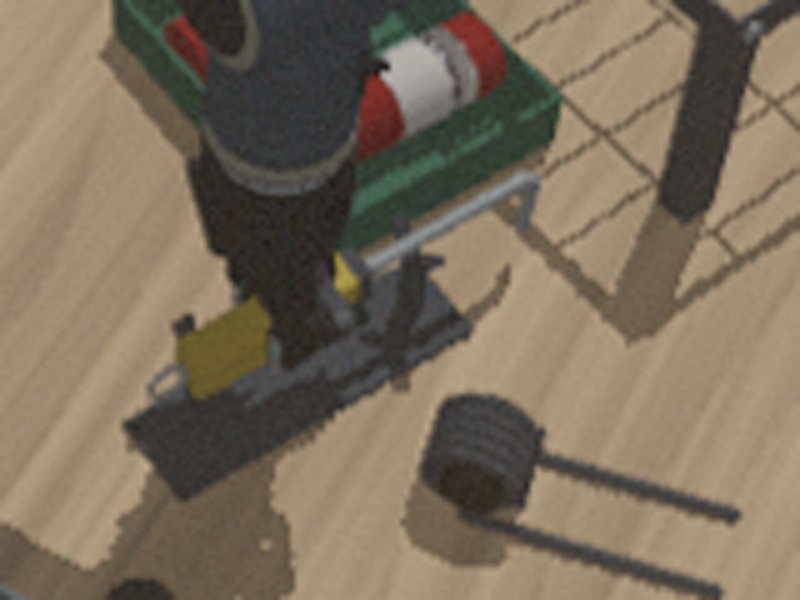

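Aligned with the saddles; lower the last centimetre and let go.

```bash
python3 -m pendant '[0,0,0,0.5,0,0.05,1,0,0,0,0.4,0,0,1,0,0,0,0.2,0,0,1,0,0,0,0,0,0,1]'; python3 -m pendant '[0,0,0,0,0,0,3,0,0,0,0,0,0,4,0,0,0,0,0,0,6,0,0,0,0,0,0,7,0,0,0,0,0,0,7,0,0,0,-0.7,0,0,7,0,0,0,-2,0,0,7,0,0,0,-3,0,0,7,0,0,0,-3,0,0,7,0,0,0,-3,0,0,7]'; python3 - <<'E'
from h import *
np.set_printoptions(precision=4,suppress=True)
p,r=pose(); M=r.as_matrix();print(p)
for n in ("scene","wrist"):
    pickle.dump(cam(n),open(n+"15.pkl","wb"))
    im=arm.grab_frame(n); cv2.imwrite(f"pics/{n}15.png",im[:,:,::-1])
crop("pics/scene15.png","pics/s15.png",280,180,440,300,5)
E
```

```text
clock: 15.07
tcp_pos: [0.6632, -0.0836, 0.0144]
tcp_rot: [0.687, 0.167, 0.687, -0.167]
ft_force: [-1.3, -0.5, 0.5]
opening: 0.0245
clock: 15.9
tcp_pos: [0.6629, -0.0841, 0.1328]
tcp_rot: [0.687, 0.167, 0.687, -0.167]
ft_force: [0.2, -0.7, 0.4]
opening: 0.0699
[ 0.6629 -0.0841  0.1328]
```

View pics/s15.png

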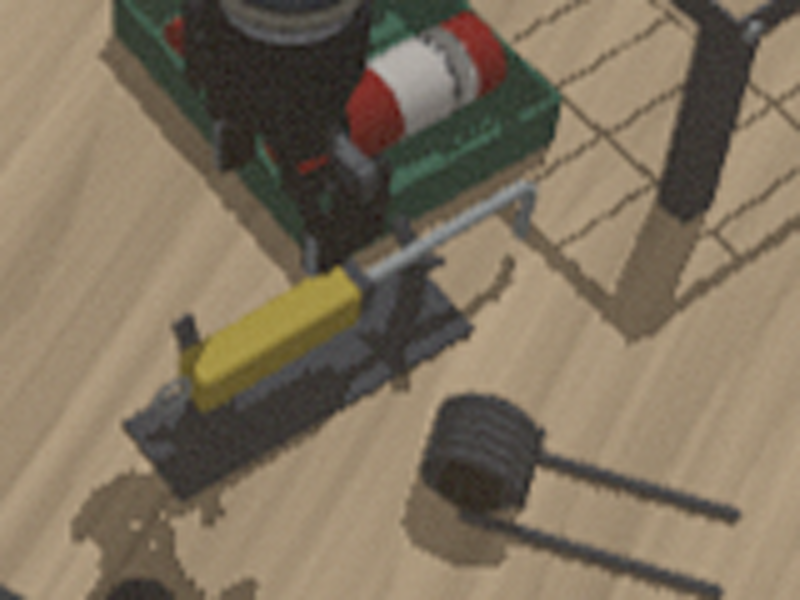

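View pics/wrist15.png

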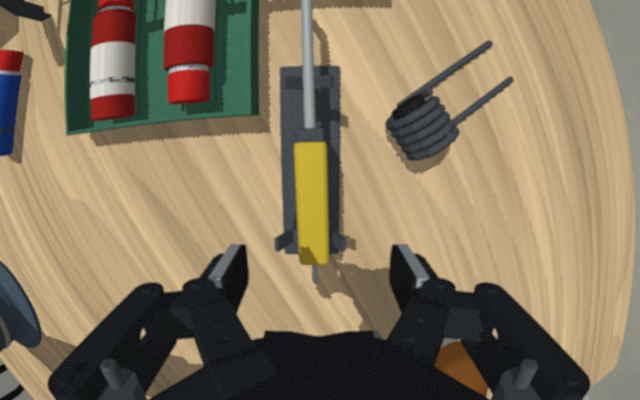

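```bash
python3 - <<'E'
from h import *
np.set_printoptions(precision=4,suppress=True)
c=pickle.load(open("wrist15.pkl","rb"))
im=cv2.imread("pics/wrist15.png"); k=cv2.inRange(cv2.cvtColor(im,cv2.COLOR_BGR2HSV),(22,120,70),(32,255,255)); k[:120]=0;k[275:]=0;k[:,:285]=0;k[:,350:]=0
pts=np.argwhere(k)[:,::-1]
W=np.array([onz("wrist",p,.08,c)[:2] for p in pts])
print(cv2.minAreaRect((W*1000).astype(np.float32)))
m=W.mean(0);v=np.linalg.svd(W-m,full_matrices=False)[2]; d=v[0]*np.sign(v[0,1]); x=(W-m)@d;print(np.degrees(np.arctan2(d[1],d[0])),"grip",m+d*((x.max()+x.min())/2+.0025), x.max()-x.min())
a,b=onz("wrist",(307,10),.067,c),onz("wrist",(309.5,122),.067,c);print(a,b,np.degrees(np.arctan2(*(a-b)[[1,0]])))
crop("pics/wrist15.png","pics/w15a.png",250,40,380,280,2.5)
E
```

```text
((662.4681396484375, -84.68060302734375), (103.00907897949219, 26.366474151611328), 64.37651062011719)
64.35732334700367 grip [ 0.6637 -0.0825] 0.10300911370719343
[0.7329 0.06   0.067 ] [ 0.6914 -0.025   0.067 ] 63.95003459920664
```

View pics/w15a.png

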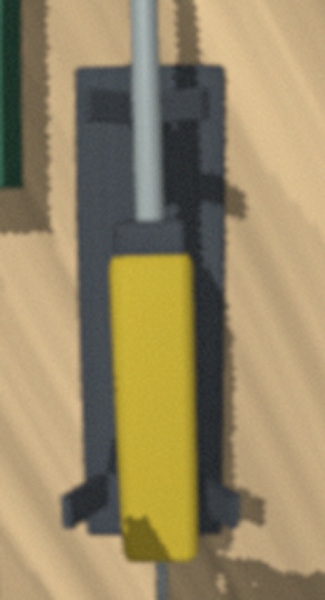

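```bash
python3 - <<'E'
from h import *
np.set_printoptions(precision=4,suppress=True)
c=pickle.load(open("wrist15.pkl","rb"))
q=lambda x,y:(250+x/2.5,40+y/2.5)
f=(onz("wrist",q(77,68),.004,c)+onz("wrist",q(223,68),.004,c))/2
b=(onz("wrist",q(87,532),.004,c)+onz("wrist",q(220,532),.004,c))/2
# flared saddle tops at z .075
s1,s2=onz("wrist",q(64,500),.075,c),onz("wrist",q(240,500),.075,c)
d=(f-b)[:2];print(f,b,np.linalg.norm(d),np.linalg.norm(s1-s2));d/=np.linalg.norm(d);n=np.array([-d[1],d[0]])
print(np.degrees(np.arctan2(d[1],d[0])))
for P in ((.6637,-.0825),(.6605,-.083)): print((np.array(P)-b[:2])@n,(np.array(P)-b[:2])@d)
print(((s1+s2)/2-b)[:2]@n,((s1+s2)/2-b)[:2]@d)
E
```

```text
[0.7165 0.0251 0.004 ] [ 0.6263 -0.1509  0.004 ] 0.19772634076337686 0.05961863334994717
62.8529383659407
-0.0020704976232002415 0.07789429727160087
0.0005488470500898382 0.07598929504522245
-0.0007290824768440332 0.04429008420781052
```

```bash
python3 -m pendant '[0,0,0,-1.5,1,-2,8,0,0,0,-1.5,1.76,-2.94,8,0,0,0,-1.5,1.76,-2.94,8,0,0,0,-1.5,1.76,-2.94,8,0,0,0,-1,1.76,-2.94,8,0,0,0,0,1.76,-2.94,8,0,0,0,0,0,0,8,0,0,0,0,0,0,8]'; python3 - <<'E'
from h import *
np.set_printoptions(precision=4,suppress=True)
p,r=pose(); M=r.as_matrix();print(p,M)
for n in ("wrist",):
    pickle.dump(cam(n),open(n+"16.pkl","wb"))
    im=arm.grab_frame(n); cv2.imwrite(f"pics/{n}16.png",im[:,:,::-1])
E
```

```text
clock: 16.67
tcp_pos: [0.5586, 0.0825, 0.201]
tcp_rot: [0.687, 0.165, 0.688, -0.165]
ft_force: [-0.0, -0.6, -0.0]
opening: 0.08
[0.5586 0.0825 0.201 ] [[-0.0007  0.4541  0.8909]
 [ 0.0013  0.8909 -0.4541]
 [-1.      0.0008 -0.0013]]
```

View pics/wrist16.png

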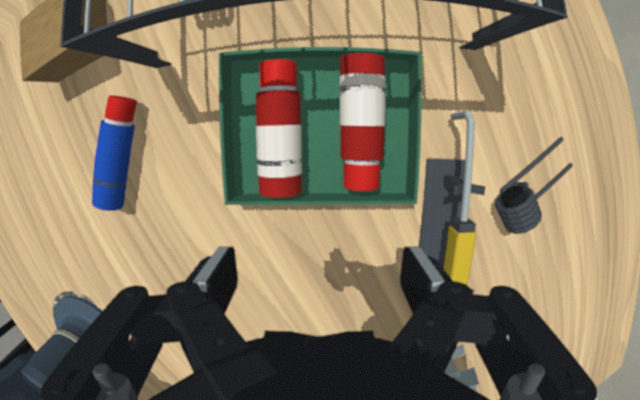

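```bash
python3 - <<'E'
from h import *
np.set_printoptions(precision=4,suppress=True)
c=pickle.load(open("wrist16.pkl","rb"))
im=cv2.imread("pics/wrist16.png");hsv=cv2.cvtColor(im,cv2.COLOR_BGR2HSV)
g=cv2.inRange(hsv,(40,60,20),(95,255,255))
p=np.array([0.5586,.0825]);u=np.array([.4541,.8909]);v=np.array([.8909,-.4541])
for name,x0,x1,rows in (("L",245,312,(110,135,160,185)),("R",330,396,(85,105,125,145))):
    for y in rows:
        nz=np.where(g[y,x0:x1]==0)[0]+x0
        # radius-25 circle: tangent-ray bisect
        o,d1=ray("wrist",(nz.min(),y),c);_,d2=ray("wrist",(nz.max()+1,y),c)
        d=d1+d2; X=o+d*(.029-o[2])/d[2]
        W=[onz("wrist",(q,y),.029,c) for q in(nz.min(),nz.max()+1)]
        print(name,y,nz.min(),nz.max(),X,"u,v",(X[:2]-p)@u,(X[:2]-p)@v,"w",np.linalg.norm(W[0]-W[1]))
for l,q,z in (("Lcap",(279,60),.04),("Lbot",(280,197),.03),("Rtop",(362,53),.04),("Rcap",(361,191),.035),("trayFL",(226,204),.042),("trayFR",(415,205),.042),("BL",(221,54),.042),("BR",(418,53),.042)):
    X=onz("wrist",q,z,c);print(l,X,(X[:2]-p)@u,(X[:2]-p)@v)
E
```

```text
L 110 255 301 [0.5543 0.1721 0.029 ] u,v 0.07792833947900552 -0.0445020654079235 w 0.05324726044523451
L 135 255 301 [0.5411 0.147  0.029 ] u,v 0.049500311083694966 -0.044853001982647585 w 0.05365975387174943
L 160 257 301 [0.5286 0.1211 0.029 ] u,v 0.020815730333314734 -0.04425399780530667 w 0.05195730834836979
L 185 258 302 [0.5157 0.0949 0.029 ] u,v -0.008465535660627075 -0.04383159846765691 w 0.05279692591296903
R 85 340 385 [0.6515 0.1549 0.029 ] u,v 0.10665848817257893 0.04985131556908371 w 0.05212766725529558
R 105 339 386 [0.6412 0.1344 0.029 ] u,v 0.08377420440643213 0.04997334655823813 w 0.05452175458136168
R 125 340 385 [0.6311 0.114  0.029 ] u,v 0.06099363626293968 0.05023603519376101 w 0.052506734333294544
R 145 340 384 [0.6205 0.0938 0.029 ] u,v 0.03816192564849551 0.050066872468712824 w 0.05174813158705296
Lcap [0.5812 0.2204 0.04  ] 0.13310705391809075 -0.04243474530003547
Lbot [0.5085 0.0827 0.03  ] -0.022611885300011732 -0.044721554683891745
Rtop [0.6649 0.1869 0.04  ] 0.14130436193891105 0.04729847162775979
Rcap [0.5958 0.0476 0.035 ] -0.014196986682027825 0.048936743253290865
trayFL [0.4503 0.1065 0.042 ] -0.027799974692369105 -0.10737694100251756
trayFR [0.646  0.0054 0.042 ] -0.0289580974697449 0.11285906204318277
BL [0.5283 0.2598 0.042 ] 0.14419968582877 -0.10751097732332927
BR [0.723  0.1621 0.042 ] 0.14559112413463418 0.11029362819715048
```

```bash
python3 -m pendant '[0,0,0,2,1.55,1.25,7.4,0,0,0,2.5,1.55,1.25,7.4,0,0,0,3,1.55,1.25,7.4,0,0,0,3,1.55,1.25,7.4,0,0,0,3,0,0,7.4,0,0,0,2.5,0,0,7.4,0,0,0,0,0,0,7.4,0,0,0,0,0,0,7.4]'; python3 - <<'E'
from h import *
np.set_printoptions(precision=4,suppress=True)
p,r=pose(); M=r.as_matrix();print(p,M[:,1])
for n in ("wrist","scene"):
    pickle.dump(cam(n),open(n+"17.pkl","wb"))
    im=arm.grab_frame(n); cv2.imwrite(f"pics/{n}17.png",im[:,:,::-1])
crop("pics/scene17.png","pics/s17.png",280,130,440,250,5)
E
```

```text
clock: 17.38
tcp_pos: [0.6322, 0.1096, 0.04]
tcp_rot: [0.686, 0.167, 0.688, -0.169]
ft_force: [-0.4, 0.5, 0.1]
opening: 0.0736
[0.6322 0.1096 0.04  ] [ 0.4611  0.8873 -0.0031]
```

View pics/wrist17.png

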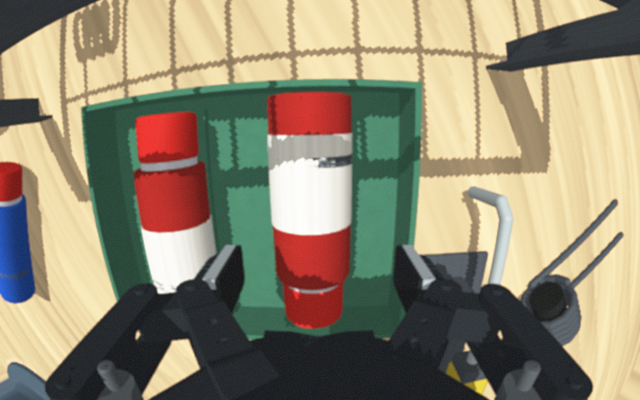

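View pics/s17.png

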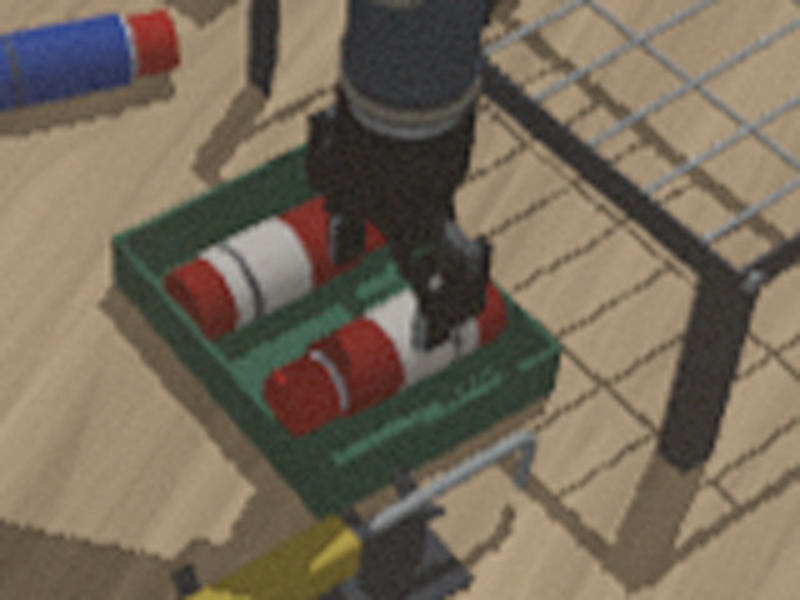

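```bash
python3 - <<'E'
from h import *
np.set_printoptions(precision=4,suppress=True)
c=pickle.load(open("wrist17.pkl","rb"))
p=np.array([.6322,.1096]);u=np.array([.4611,.8873]);v=np.array([.8873,-.4611])
for l,q,z in (("back",(310,95),.045),("label/body boundary",(311,235),.054),("front",(315,326),.035),("capjoint",(313,284),.05),("le",(270,200),.029),("re",(351,200),.029)):
    X=onz("wrist",q,z,c);print(l,X,(X[:2]-p)@u,(X[:2]-p)@v)
E
```

```text
back [0.6654 0.1829 0.045 ] 0.08033921456657481 -0.004311980417075131
label/body boundary [0.63   0.1139 0.054 ] 0.002791953034437721 -0.00389952992074102
front [0.5946 0.0421 0.035 ] -0.07725006334197668 -0.002229795864252648
capjoint [0.6148 0.0828 0.05  ] -0.031748948585274044 -0.0030711471998087305
le [0.6128 0.1383 0.029 ] 0.01652047536505553 -0.030455352649500122
re [0.6583 0.1147 0.029 ] 0.016528757192306863 0.020844769029919184
```

```bash
python3 -m pendant '[0,0,0,1.5,0,-0.35,7.4,0,0,0,1.5,0,0,7.4,0,0,0,1.5,0,0,7.4,0,0,0,1,0,0,7.4,0,0,0,0,0,0,7.4]'; python3 - <<'E'
from h import *
np.set_printoptions(precision=4,suppress=True)
for n in ("wrist","scene"):
    im=arm.grab_frame(n); cv2.imwrite(f"pics/{n}18.png",im[:,:,::-1])
crop("pics/scene18.png","pics/s18.png",280,130,440,250,5)
E
```

```text
clock: 17.9
tcp_pos: [0.6278, 0.1135, -0.0161]
tcp_rot: [0.686, 0.166, 0.688, -0.167]
ft_force: [-0.4, 0.1, -1.2]
opening: 0.074
```

View pics/s18.png

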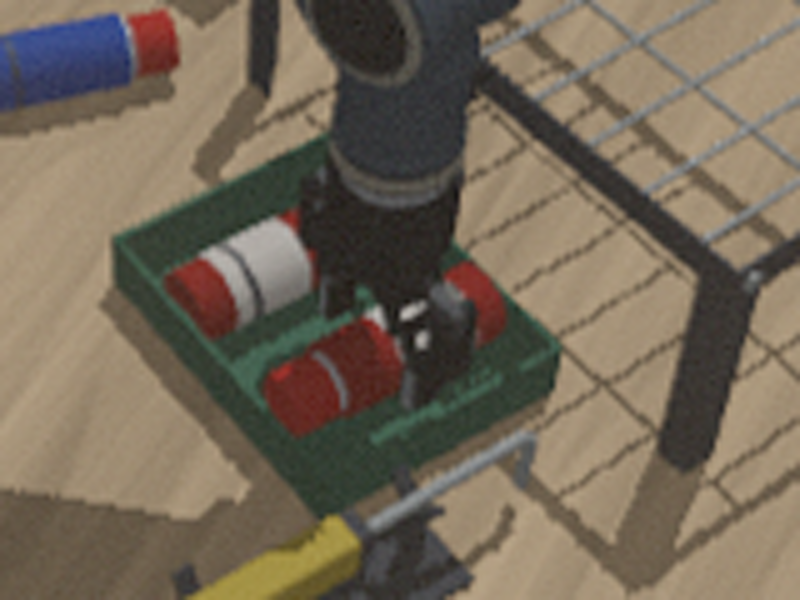

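View pics/wrist18.png

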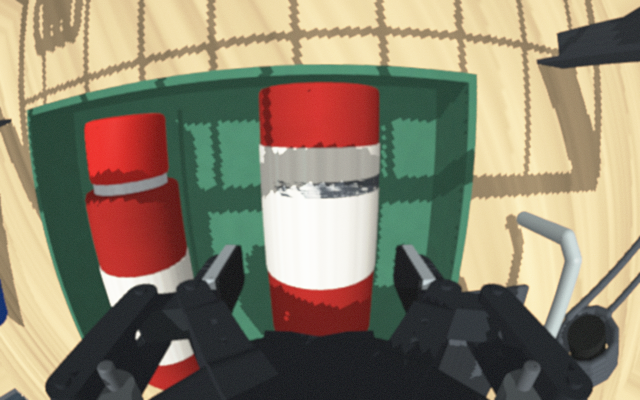

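```bash
python3 -m pendant '[0,0,0,0.4,0,0,7.4,0,0,0,0.3,0,0,6.5,0,0,0,0,0,0,5,0,0,0,0,0,0,3.5,0,0,0,0,0,0,3.5,0,0,0,0,0,0,3.5,0,0,0,0,0,0,3.5]' 45; python3 - <<'E'
from h import *
np.set_printoptions(precision=4,suppress=True)
for n in ("wrist","scene"):
    im=arm.grab_frame(n); cv2.imwrite(f"pics/{n}19.png",im[:,:,::-1])
crop("pics/scene19.png","pics/s19.png",280,130,440,250,5)
E
```

```text
clock: 18.58
tcp_pos: [0.6297, 0.1136, -0.0206]
tcp_rot: [0.687, 0.167, 0.687, -0.167]
ft_force: [-0.6, 0.6, 1.0]
opening: 0.0488
```

View pics/s19.png

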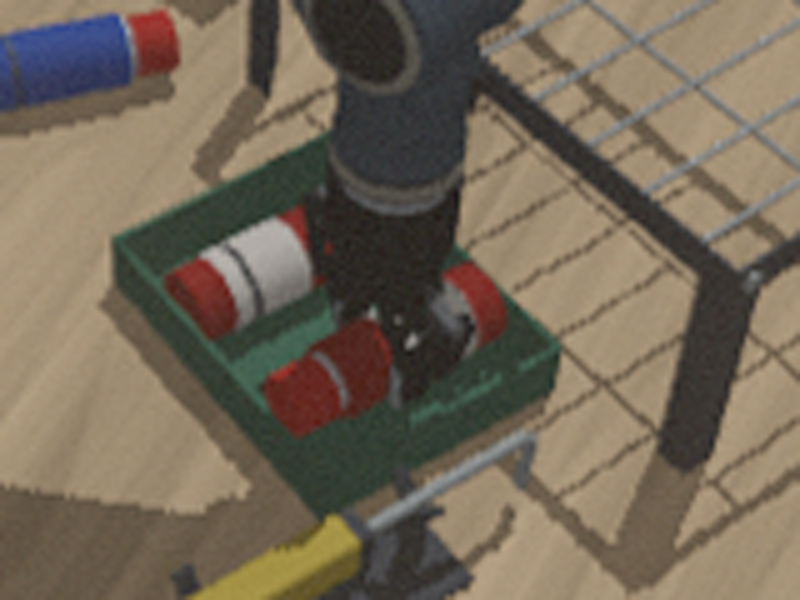

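```bash
python3 -m pendant '[0,0,0,-1,0,0,3.5,0,0,0,-2,0,0,3.5,0,0,0,-3,0,0,3.5,0,0,0,-3.5,0,0,3.5,0,0,0,-3.5,0,0,3.5,0,0,0,-3.5,-1,0.2,3.5,0,0,0,-3.5,-2,0.4,3.5,0,0,0,-2,-3,0.6,3.5,0,0,0,-2,-3,0.6,3.5]'; python3 -m pendant '[0,0,0,0,-3.84,0.73,3.5,0,0,0,0,-3.84,0.73,3.5,0,0,0,0,-3.84,0.73,3.5,0,0,0,0,-3.84,0.73,3.5,0,0,0,0,-3.84,0.73,3.5,0,0,0,0,-3.84,0.73,3.5,0,0,0,0,-3.84,0.73,3.5,0,0,0,0,-3.84,0.73,3.5,0,0,0,0,-3.84,0.73,3.5,0,0,0,0,-3.84,0.73,3.5,0,0,0,0,-3.84,0.73,3.5,0,0,0,0,-3.84,0.73,3.5,0,0,0,0,-3.84,0.73,3.5,0,0,0,0,-3.84,0.73,3.5,0,0,0,0,-3,0.5,3.5,0,0,0,0,-2,0.3,3.5,0,0,0,0,0,0,3.5,0,0,0,0,0,0,3.5]'; python3 - <<'E'
from h import *
np.set_printoptions(precision=4,suppress=True)
p,r=pose(); M=r.as_matrix();print(p,M,arm.observe()['joint_pos'])
for n in ("wrist","scene"):
    pickle.dump(cam(n),open(n+"20.pkl","wb"))
    im=arm.grab_frame(n); cv2.imwrite(f"pics/{n}20.png",im[:,:,::-1])
E
```

```text
clock: 19.43
tcp_pos: [0.6038, 0.0251, 0.2212]
tcp_rot: [0.688, 0.166, 0.687, -0.166]
ft_force: [0.4, -0.3, -2.9]
opening: 0.0487
clock: 20.93
tcp_pos: [0.4308, -0.5482, 0.2188]
tcp_rot: [0.686, 0.168, 0.687, -0.168]
ft_force: [0.8, 0.7, -2.9]
opening: 0.0486
[ 0.4308 -0.5482  0.2188] [[-0.0013  0.4616  0.8871]
 [ 0.0009  0.8871 -0.4616]
 [-1.      0.0001 -0.0016]] [ 0.3429  0.5901  0.8021  1.4819 -0.4335  1.2552  0.7161]
```

View pics/wrist20.png

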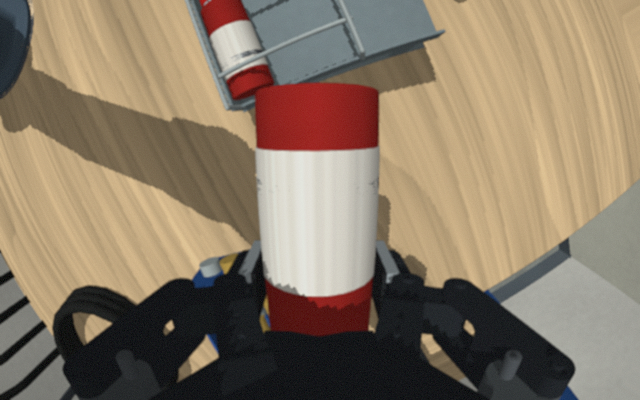

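View pics/scene20.png

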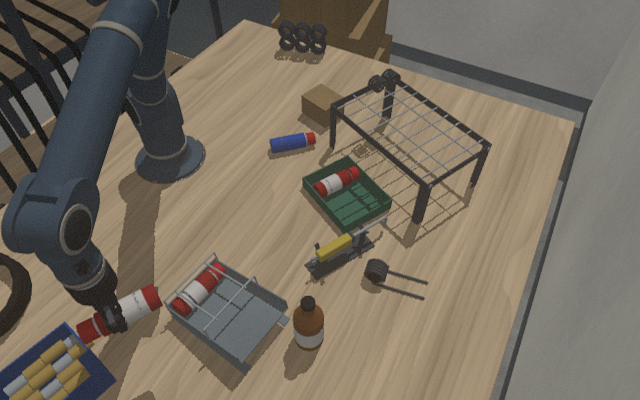

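```bash
python3 -m pendant '[-3.5,0,0,-1.7,0,0,3.5,-3.5,0,0,-1.7,0,0,3.5,-3.5,0,0,-1.7,0,0,3.5,-3.5,0,0,-1.7,0,0,3.5,-3.5,0,0,-1.7,0,0,3.5,-3.5,0,0,-1.7,0,0,3.5,0,0,0,0,0,2,3.5,0,0,0,0,0,2,3.5,0,0,0,0,0,0,3.5,0,0,0,0,0,0,3.5]'; python3 - <<'E'
from h import *
np.set_printoptions(precision=4,suppress=True)
p,r=pose(); M=r.as_matrix();print(p,M,arm.observe()['joint_pos'])
for n in ("wrist",):
    pickle.dump(cam(n),open(n+"21.pkl","wb"))
    im=arm.grab_frame(n); cv2.imwrite(f"pics/{n}21.png",im[:,:,::-1])
crop("pics/wrist21.png","pics/w21.png",200,0,460,160,3)
E
```

```text
clock: 21.87
tcp_pos: [0.4753, -0.5491, 0.3202]
tcp_rot: [0.706, 0.038, 0.706, -0.036]
ft_force: [-0.6, -0.2, -2.8]
opening: 0.0486
[ 0.4753 -0.5491  0.3202] [[-0.0003  0.1044  0.9945]
 [ 0.002   0.9945 -0.1044]
 [-1.      0.002  -0.0005]] [ 0.382   0.5648  0.7293  1.2465 -0.3677  1.4633  0.966 ]
```

View pics/wrist21.png

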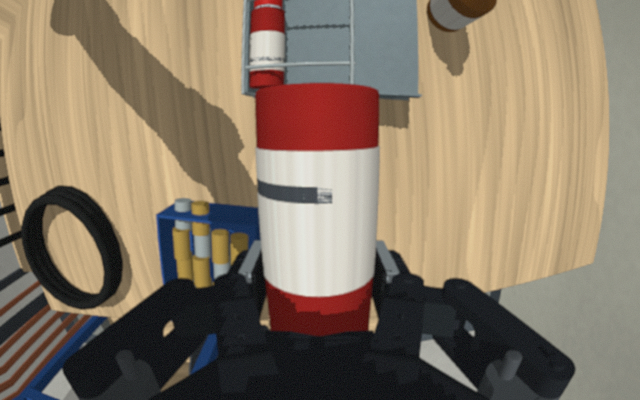

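View pics/w21.png

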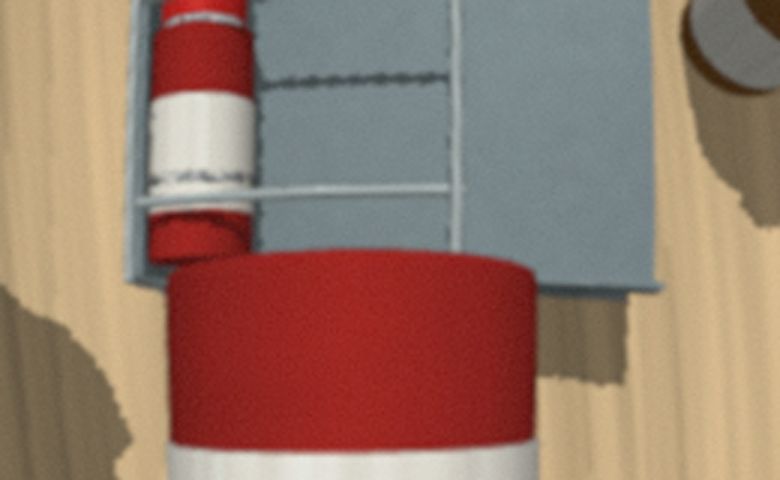

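```bash
python3 -m pendant '[0,0,0,0,-2.5,0,3.5,0,0,0,0,-3,0,3.5,0,0,0,-1,-3,0,3.5,0,0,0,0,0,0,3.5,0,0,0,0,0,0,3.5]'; python3 - <<'E'
from h import *
np.set_printoptions(precision=4,suppress=True)
p,r=pose(); M=r.as_matrix();print(p,M[:,1],arm.observe()['joint_pos'])
for n in ("wrist",):
    pickle.dump(cam(n),open(n+"22.pkl","wb"))
    im=arm.grab_frame(n); cv2.imwrite(f"pics/{n}22.png",im[:,:,::-1])
crop("pics/wrist22.png","pics/w22.png",220,0,420,110,4)
E
```

```text
clock: 22.33
tcp_pos: [0.4604, -0.638, 0.331]
tcp_rot: [0.705, 0.04, 0.707, -0.041]
ft_force: [0.4, 0.7, -2.8]
opening: 0.0488
[ 0.4604 -0.638   0.331 ] [ 0.1138  0.9935 -0.0009] [ 0.5528  0.6818  0.7156  1.0289 -0.4242  1.5639  1.0356]
```

View pics/w22.png

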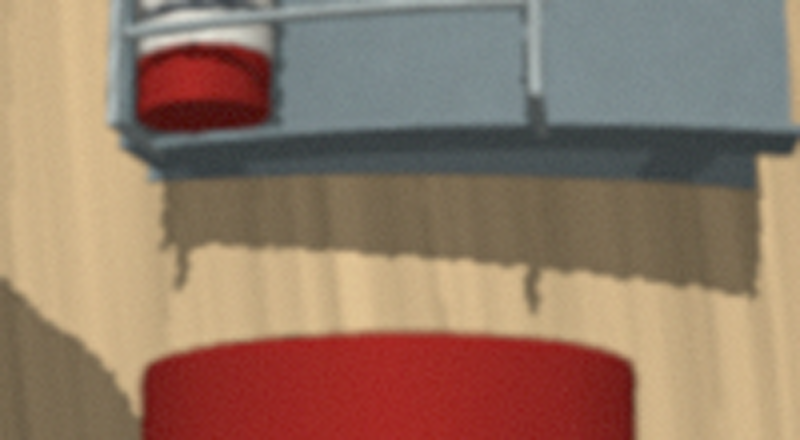

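```bash
python3 - <<'E'
from h import *
np.set_printoptions(precision=4,suppress=True)
c1=pickle.load(open("wrist21.pkl","rb"));c2=pickle.load(open("wrist22.pkl","rb"));ct=cam("top");cs=cam("scene")
a=lambda x,y:(200+x/3,y/3); b=lambda x,y:(220+x/4,y/4)
print("loadR",tri(("wrist",a(659,290),c1),("wrist",b(796,143),c2)))
print("loadR",tri(("wrist",a(659,290),c1),("top",TB(368,258),ct)), onz("top",TB(368,258),.094), onz("wrist",a(659,290),.094,c1),onz("wrist",b(796,143),.094,c2))
print("stopR",tri(("wrist",a(128,282),c1),("wrist",b(113,125),c2)))
print("base",onz("wrist",b(152,182),0,c2),onz("wrist",b(757,190),0,c2))
print("loadedge dir",onz("wrist",a(647,20),.062,c1),onz("wrist",a(654,270),.062,c1))
# old can: left/right silhouettes
for y in(150,100,60):
  A_=onz("wrist",a(150,y),.053,c1);B_=onz("wrist",a(254,y),.053,c1);print("old",(A_+B_)/2,np.linalg.norm(A_-B_))
print("old end",onz("wrist",a(200,262),.06,c1))
print("top walls", onz("top",TB(152,230),.094),onz("top",TB(367,257),.094))
print("top old can ends z.053",onz("top",TB(130,498),.053),onz("top",TB(331,522),.053))
E
python3 - <<'E'
from h import *
crop("pics/top13.png","pics/t13b.png",390,165,490,265,6)
E
```

```text
loadR (array([ 0.6255, -0.4614,  0.0756]), [np.float64(0.0003787452234679983), np.float64(0.00037874522346800245)])
loadR (array([ 0.6188, -0.4619,  0.091 ]), [np.float64(0.0017759892488980673), np.float64(0.0017759892488983153)]) [ 0.6163 -0.46    0.094 ] [ 0.6196 -0.4623  0.094 ] [ 0.6184 -0.4661  0.094 ]
stopR (array([ 0.3874, -0.4365,  0.0917]), [np.float64(0.0002734064425746051), np.float64(0.0002734064425748128)])
base [ 0.3837 -0.4353  0.    ] [ 0.6321 -0.4631  0.    ]
loadedge dir [ 0.6416 -0.3226  0.062 ] [ 0.6289 -0.4509  0.062 ]
old [ 0.4204 -0.3721  0.053 ] 0.05049345213082619
old [ 0.4228 -0.3464  0.053 ] 0.05075054870714726
old [ 0.4246 -0.3253  0.053 ] 0.05104020232900482
old end [ 0.4151 -0.4285  0.06  ]
top walls [ 0.6348 -0.2893  0.094 ] [ 0.6171 -0.4592  0.094 ]
top old can ends z.053 [ 0.4258 -0.278   0.053 ] [ 0.4104 -0.4375  0.053 ]
```

View pics/t13b.png

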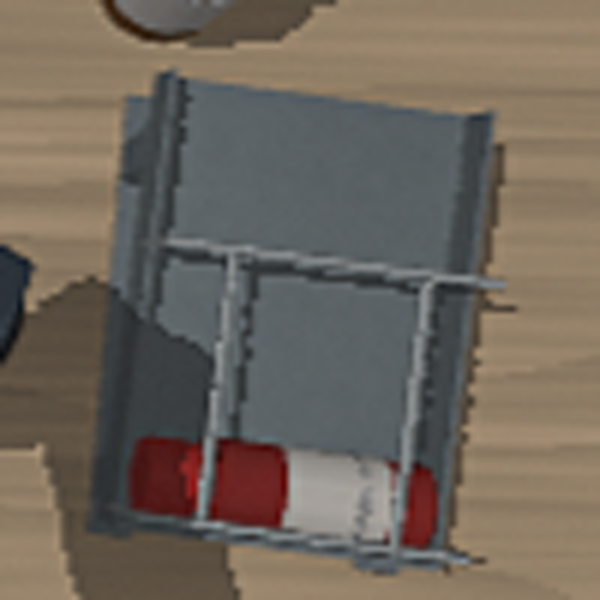

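```bash
python3 -m pendant '[-0.7,0,0,1.5,3.1,1.2,3.5,0,0,0,1.5,3.1,1.2,3.5,0,0,0,1.5,3.1,1.2,3.5,0,0,0,1.5,3.1,1.2,3.5,0,0,0,1.5,3.1,1.2,3.5,0,0,0,1.5,3.1,1.2,3.5,0,0,0,1.5,3.1,1.2,3.5,0,0,0,1.5,3.1,1.2,3.5,0,0,0,1.5,3.1,1.2,3.5,0,0,0,2,0,0,3.5,0,0,0,2,0,0,3.5,0,0,0,1.5,0,0,3.5,0,0,0,0,0,0,3.5,0,0,0,0,0,0,3.5]'; python3 - <<'E'
from h import *
np.set_printoptions(precision=4,suppress=True)
p,r=pose(); M=r.as_matrix();print(p,M[:,1])
d=np.array([.5996,-.3727,.0325])-p;print(100*M.T@d)
for n in ("wrist","scene","top"):
    pickle.dump(cam(n),open(n+"23.pkl","wb"))
    im=arm.grab_frame(n); cv2.imwrite(f"pics/{n}23.png",im[:,:,::-1])
crop("pics/scene23.png","pics/s23.png",150,210,350,360,4)
E
```

```text
clock: 23.55
tcp_pos: [0.598, -0.3673, 0.141]
tcp_rot: [0.706, 0.035, 0.707, -0.033]
ft_force: [0.3, 0.3, -2.3]
opening: 0.0487
[ 0.598  -0.3673  0.141 ] [0.096  0.9954 0.0015]
[10.8448 -0.5338  0.2215]
```

View pics/s23.png

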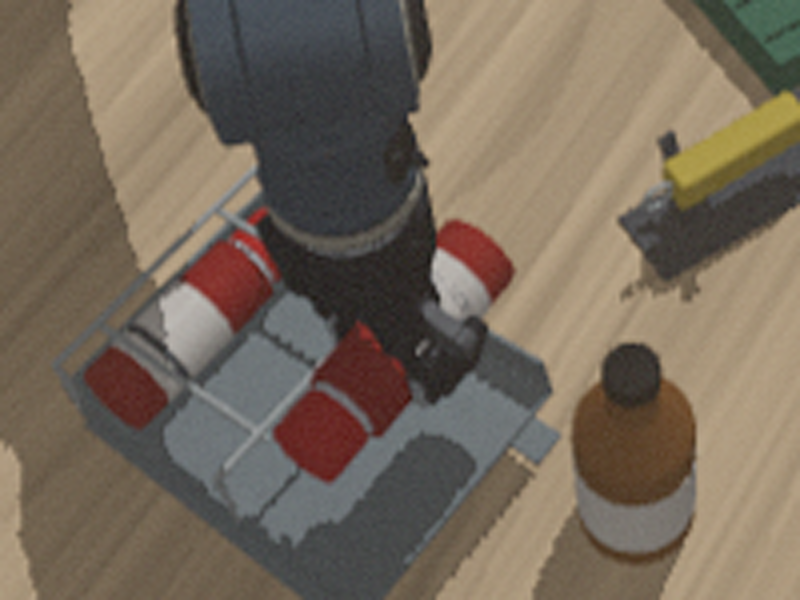

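View pics/wrist23.png

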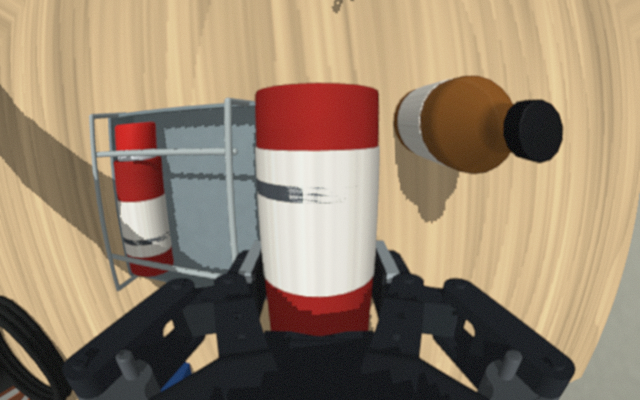

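```bash
python3 - <<'E'
from h import *
np.set_printoptions(precision=4,suppress=True)
c=pickle.load(open("wrist23.pkl","rb"))
xd=np.array([.9949,-.1011]);yd=np.array([.1011,.9949]);o=np.array([.514,-.364])
def s(l,q,z):
    X=onz("wrist",q,z,c);e=X[:2]-o;print(l,X,"disp x,y",e@xd,e@yd)
s("old top end",(136,123),.06);s("old bot end",(152,276),.045)
for y in (170,215): s("oldL",(115 if y==170 else 121,y),.053);s("oldR",(160 if y==170 else 168,y),.053)
s("guard end far",(229,98),.11);s("guard end near",(236,275),.11)
s("far wall top",(180,105),.075)
p=np.array([.598,-.3673,.141])
X=onz("wrist",(317,84),.2,c);print("can far end",X,(X[:2]-o)@xd,(X[:2]-o)@yd)
print("tcp disp",(p[:2]-o)@xd,(p[:2]-o)@yd)
E
```

```text
old top end [ 0.4358 -0.2791  0.06  ] disp x,y -0.08635956135575096 0.07660195409246218
old bot end [ 0.4033 -0.4432  0.045 ] disp x,y -0.10211586650977587 -0.08994649231345572
oldL [ 0.3954 -0.32    0.053 ] disp x,y -0.12245684672849094 0.03181455777652787
oldR [ 0.4508 -0.3275  0.053 ] disp x,y -0.06656801231325393 0.029963147940289477
oldL [ 0.3903 -0.3675  0.053 ] disp x,y -0.12267395072397652 -0.01595639837651286
oldR [ 0.4497 -0.3723  0.053 ] disp x,y -0.06311230442811998 -0.014720340531165109
guard end far [ 0.5456 -0.2789  0.11  ] disp x,y 0.022817834210838786 0.08787038548746397
guard end near [ 0.5293 -0.4104  0.11  ] disp x,y 0.019932643008846104 -0.04462806192663223
far wall top [ 0.4921 -0.2734  0.075 ] disp x,y -0.030991698262572084 0.08792569775777621
can far end [ 0.6054 -0.2875  0.2   ] 0.08321055275078328 0.08539891027993221
tcp disp 0.08390522999999997 0.00520922999999997
```

```bash
python3 -m pendant '[0,0,0,1.5,-0.7,0.22,3.5,0,0,0,2.5,0,0,3.5,0,0,0,2.5,0,0,3.5,0,0,0,2,0,0,3.5,0,0,0,1.2,0,0,3.5,0,0,0,0.6,0,0,3.5,0,0,0,0,0,0,3.5]'; python3 - <<'E'
from h import *
np.set_printoptions(precision=4,suppress=True)
p,r=pose(); M=r.as_matrix();print(p,M[:,1],arm.observe()['ft_force'])
for n in ("wrist","scene"):
    im=arm.grab_frame(n); cv2.imwrite(f"pics/{n}24.png",im[:,:,::-1])
crop("pics/scene24.png","pics/s24.png",150,210,350,360,4)
E
```

```text
clock: 24.28
tcp_pos: [0.599, -0.3765, 0.0367]
tcp_rot: [0.706, 0.035, 0.707, -0.034]
ft_force: [-0.5, -0.7, -3.6]
opening: 0.0483
[ 0.599  -0.3765  0.0367] [0.0979 0.9952 0.0006] [-0.5271 -0.7295 -3.6153]
```

View pics/s24.png

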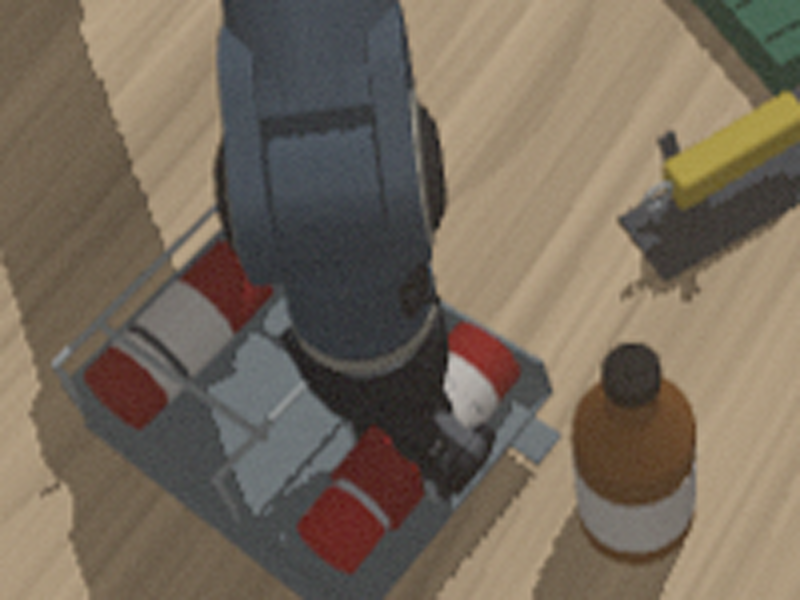

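View pics/wrist24.png

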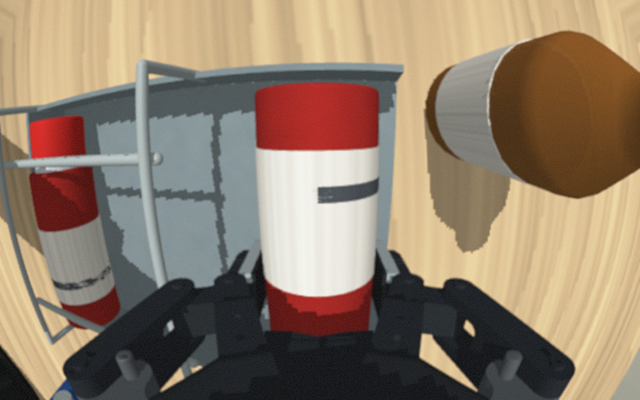

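```bash
python3 -m pendant '[0,0,0,0.3,0.2,0,3.5,0,0,0,0.1,0,0,3.5,0,0,0,0,0,0,3.5]'; python3 -m pendant '[0,0,0,0,0,0,5.2,0,0,0,0,0,0,5.6,0,0,0,0,0,0,5.9,0,0,0,-0.5,0,0,5.9,0,0,0,-0.7,0,0,5.9,0,0,0,-1,0,0,6,0,0,0,-1,0,0,6,0,0,0,-1,0,0,6,0,0,0,-1.5,0,0,6,0,0,0,-2,0,0,6,0,0,0,-3,0,0,6,0,0,0,-3,0,0,6]'; python3 - <<'E'
from h import *
p,r=pose();print(p)
for n in ("wrist","scene"):
    im=arm.grab_frame(n); cv2.imwrite(f"pics/{n}25.png",im[:,:,::-1])
E
```

```text
clock: 24.63
tcp_pos: [0.6003, -0.3742, 0.0347]
tcp_rot: [0.707, 0.034, 0.706, -0.034]
ft_force: [0.0, -0.1, -2.0]
opening: 0.0489
clock: 25.63
tcp_pos: [0.5995, -0.3742, 0.173]
tcp_rot: [0.706, 0.035, 0.706, -0.034]
ft_force: [0.6, -0.1, -0.4]
opening: 0.0603
[ 0.59948754 -0.37421752  0.17299432]
```

View pics/wrist25.png

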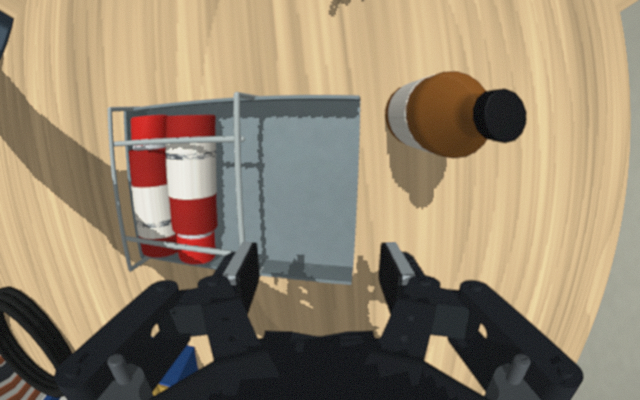

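View pics/scene25.png

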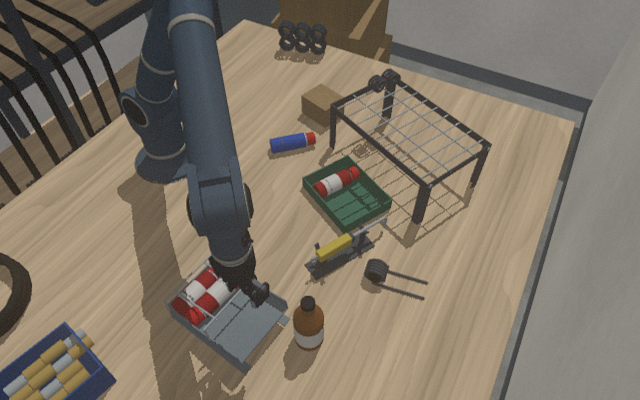

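```bash
python3 -m pendant '[0,0,0,-1,2.5,-0.5,7.4,0,0,0,0,3.7,-0.76,7.4,0,0,0,0,3.7,-0.76,7.4,0,0,0,0,3.7,-0.76,7.4,0,0,0,0,3.7,-0.76,7.4,0,0,0,0,3.7,-0.76,7.4,0,0,0,0,3.7,-0.76,7.4,0,0,0,0,3.7,-0.76,7.4,0,0,0,0,3.7,-0.76,7.4,0,0,0,0,3.7,-0.76,7.4,0,0,0,0,3.7,-0.76,7.4,0,0,0,0,3.7,-0.76,7.4,0,0,0,0,3.7,-0.76,7.4,0,0,0,0,3.7,-0.76,7.4,0,0,0,0,1.2,-0.3,7.4,5.4,0,0,2.5,0,0,7.4,5.4,0,0,2.5,0,0,7.4,5.4,0,0,2.5,0,0,7.4,5.4,0,0,2.5,0,0,7.4,0,0,0,0,0,0,7.4]'; python3 -m pendant '[0,0,0,0,0,0,7.4]'; python3 - <<'E'
from h import *
np.set_printoptions(precision=4,suppress=True)
p,r=pose();print(p,r.as_matrix()[:,1])
for n in ("wrist",):
    pickle.dump(cam(n),open(n+"26.pkl","wb"))
    im=arm.grab_frame(n); cv2.imwrite(f"pics/{n}26.png",im[:,:,::-1])
E
```

```text
clock: 27.4
tcp_pos: [0.5406, 0.1507, 0.0775]
tcp_rot: [0.685, 0.165, 0.689, -0.169]
ft_force: [-1.4, -0.0, -1.0]
opening: 0.0741
clock: 27.48
tcp_pos: [0.5436, 0.151, 0.081]
tcp_rot: [0.687, 0.165, 0.688, -0.166]
ft_force: [0.9, -0.6, 0.7]
opening: 0.074
[0.5436 0.151  0.081 ] [ 0.4553  0.8903 -0.0019]
```

View pics/wrist26.png

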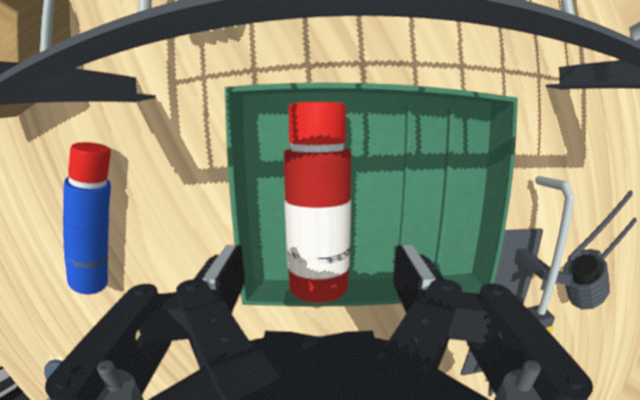

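```bash
python3 - <<'E'
from h import *
np.set_printoptions(precision=4,suppress=True)
c=pickle.load(open("wrist26.pkl","rb"))
p=np.array([.5436,.151]);u=np.array([.4553,.8903]);v=np.array([.8903,-.4553])
for l,q,z in (("back",(318,102),.045),("front",(319,299),.035),("le",(285,180),.029),("re",(351,180),.029),("le",(285,240),.029),("re",(352,240),.029)):
    X=onz("wrist",q,z,c);print(l,X,(X[:2]-p)@u,(X[:2]-p)@v)
E
```

```text
back [0.5793 0.221  0.045 ] 0.07853971588202639 -7.196758374564087e-05
front [0.5078 0.0795 0.035 ] -0.08000237803612732 0.0006921279858050259
le [0.5309 0.1812 0.029 ] 0.02110673790911645 -0.025103668104333086
re [0.5753 0.1585 0.029 ] 0.021109245034511136 0.024860570289013277
le [0.5072 0.1384 0.029 ] -0.027813469189623356 -0.02661408099578441
re [0.5551 0.1139 0.029 ] -0.027801109612313333 0.02713665220204097
```

Centred within about 1 mm. Descend and grip (z 0.081 to -0.022).

```bash
python3 -m pendant '[0,0,0,2,0,0,7.4,0,0,0,2,0,0,7.4,0,0,0,2,0,0,7.4,0,0,0,2,0,0,7.4,0,0,0,1.3,0,0,7.4,0,0,0,0.8,0,0,7.4,0,0,0,0,0,0,7.4]'; python3 -m pendant '[0,0,0,0,0,0,6,0,0,0,0,0,0,4.5,0,0,0,0,0,0,3.5,0,0,0,0,0,0,3.5,0,0,0,0,0,0,3.5,0,0,0,0,0,0,3.5]' 45; python3 - <<'E'
from h import *
for n in ("wrist","scene"):
    im=arm.grab_frame(n); cv2.imwrite(f"pics/{n}27.png",im[:,:,::-1])
E
```

```text
clock: 28.12
tcp_pos: [0.5441, 0.1515, -0.02]
tcp_rot: [0.687, 0.166, 0.688, -0.166]
ft_force: [-0.3, 0.0, 0.2]
opening: 0.0742
clock: 28.62
tcp_pos: [0.5448, 0.152, -0.0183]
tcp_rot: [0.688, 0.167, 0.687, -0.165]
ft_force: [-2.0, 0.1, 5.4]
opening: 0.0484
```

View pics/wrist27.png

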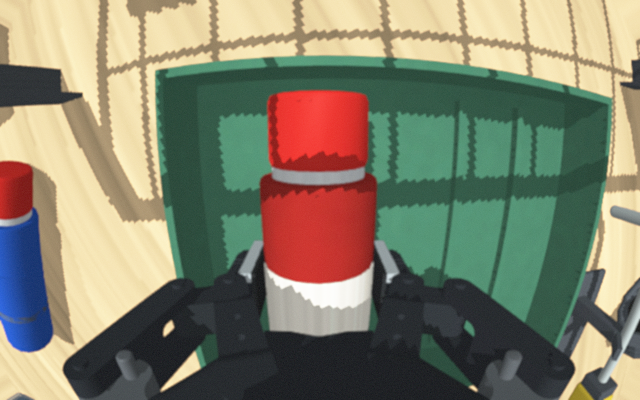

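```bash
python3 -m pendant '[0,0,0,-1,0,0,3.5,0,0,0,-2,0,0,3.5,0,0,0,-3,0,0,3.5,0,0,0,-3.5,0,0,3.5,0,0,0,-3.5,0,0,3.5,0,0,0,-3.5,0,0,3.5,0,0,0,-2.5,-1.3,0.85,3.5,0,0,0,-1,-2.5,1.6,3.5]'; python3 -m pendant '[0,0,0,0,-3.17,2.06,3.5,0,0,0,0,-3.17,2.06,3.5,0,0,0,0,-3.17,2.06,3.5,0,0,0,0,-3.17,2.06,3.5,0,0,0,0,-3.17,2.06,3.5,0,0,0,0,-3.17,2.06,3.5,0,0,0,0,-3.17,2.06,3.5,0,0,0,0,-3.17,2.06,3.5,0,0,0,0,-3.17,2.06,3.5,0,0,0,0,-3.17,2.06,3.5,0,0,0,0,-3.17,2.06,3.5,0,0,0,0,-3.17,2.06,3.5,0,0,0,0,-2.5,1.7,3.5,-5.4,0,0,0,0,0,3.5,-5.4,0,0,0,0,0,3.5,-5.4,0,0,1,0,0,3.5,-5.4,0,0,2,0,0,3.5,0,0,0,0,0,0,3.5,0,0,0,0,0,0,3.5]'; python3 - <<'E'
from h import *
np.set_printoptions(precision=4,suppress=True)
p,r=pose(); M=r.as_matrix();print(p,M[:,1])
d=np.array([.6000,-.3742,.039])-p;print(100*M.T@d)
for n in ("wrist",):
    pickle.dump(cam(n),open(n+"28.pkl","wb"))
    im=arm.grab_frame(n); cv2.imwrite(f"pics/{n}28.png",im[:,:,::-1])
E
```

```text
clock: 29.38
tcp_pos: [0.5506, 0.1104, 0.1847]
tcp_rot: [0.69, 0.166, 0.686, -0.162]
ft_force: [1.6, 0.8, -3.2]
opening: 0.0484
clock: 30.97
tcp_pos: [0.5974, -0.3741, 0.1497]
tcp_rot: [0.705, 0.036, 0.707, -0.035]
ft_force: [-0.2, -0.0, -2.0]
opening: 0.0487
[ 0.5974 -0.3741  0.1497] [0.1    0.995  0.0013]
[11.0671  0.0022  0.2854]
```

View pics/wrist28.png

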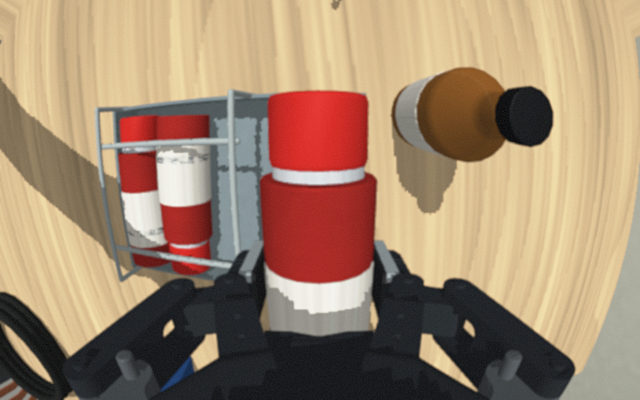

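```bash
python3 -m pendant '[0,0,0,2,0,0.28,3.5,0,0,0,2.5,0,0,3.5,0,0,0,2.5,0,0,3.5,0,0,0,2,0,0,3.5,0,0,0,1.2,0,0,3.5,0,0,0,0.6,0,0,3.5,0,0,0,0,0,0,3.5]'; python3 - <<'E'
from h import *
np.set_printoptions(precision=4,suppress=True)
p,r=pose(); M=r.as_matrix();print(p,M[:,1],arm.observe()['ft_force'])
im=arm.grab_frame("scene"); cv2.imwrite(f"pics/scene29.png",im[:,:,::-1])
crop("pics/scene29.png","pics/s29.png",150,210,350,360,4)
E
```

```text
clock: 31.6
tcp_pos: [0.6009, -0.3749, 0.0418]
tcp_rot: [0.706, 0.035, 0.707, -0.035]
ft_force: [0.5, 0.6, -2.0]
opening: 0.049
[ 0.6009 -0.3749  0.0418] [0.098  0.9952 0.0001] [ 0.5024  0.6183 -2.0166]
```

View pics/s29.png

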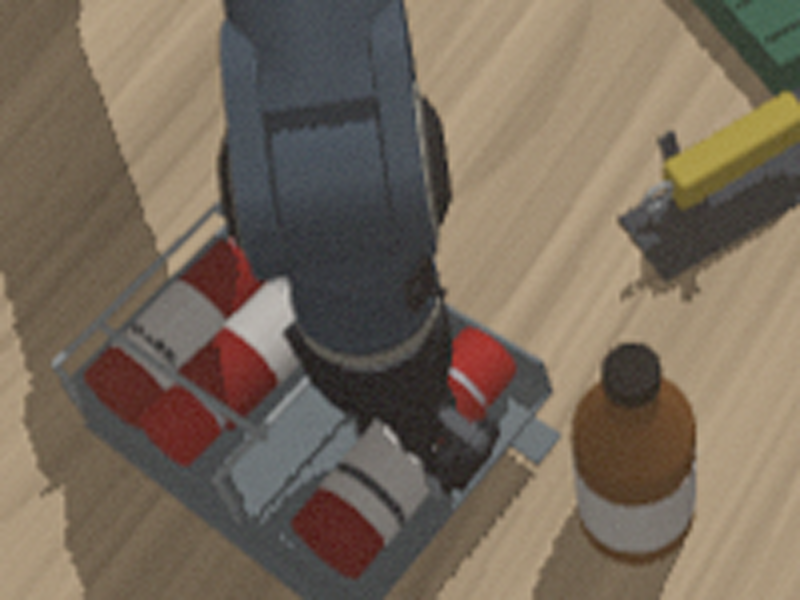

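```bash
python3 -m pendant '[0,0,0,0.3,0,0,3.5,0,0,0,0.3,0,0,3.5,0,0,0,0,0,0,3.5]'; python3 -m pendant '[0,0,0,0,0,0,5.2,0,0,0,0,0,0,5.6,0,0,0,0,0,0,5.9,0,0,0,-0.5,0,0,5.9,0,0,0,-0.7,0,0,5.9,0,0,0,-1,0,0,6,0,0,0,-1,0,0,6,0,0,0,-1,0,0,6,0,0,0,-1.5,0,0,6,0,0,0,-2,0,0,6,0,0,0,-3,0,0,6,0,0,0,-3,0,0,6,0,0,0,-3,0,0,6]'; python3 - <<'E'
from h import *
p,r=pose();print(p)
for n in ("wrist","scene"):
    pickle.dump(cam(n),open(n+"30.pkl","wb"))
    im=arm.grab_frame(n); cv2.imwrite(f"pics/{n}30.png",im[:,:,::-1])
E
```

```text
clock: 31.9
tcp_pos: [0.6012, -0.3753, 0.0367]
tcp_rot: [0.707, 0.035, 0.706, -0.035]
ft_force: [0.3, 0.6, -2.5]
opening: 0.0483
clock: 32.98
tcp_pos: [0.6008, -0.3752, 0.2059]
tcp_rot: [0.707, 0.034, 0.706, -0.035]
ft_force: [-0.1, 0.4, -0.2]
opening: 0.0601
[ 0.60083436 -0.37520381  0.20588907]
```

View pics/wrist30.png

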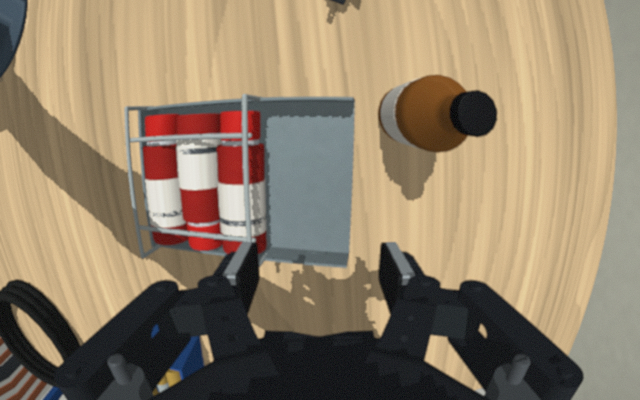

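View pics/scene30.png

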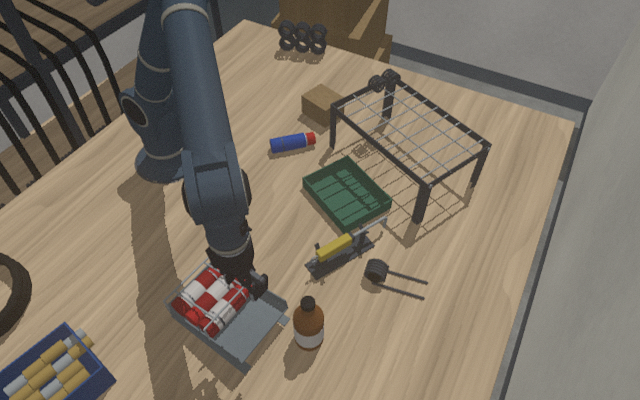

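```bash
python3 -m pendant '[0,0,0,-2,2,0,6,0,0,0,-1,3,0,6,0,0,0,0,3,0.5,6,0,0,0,0,3,0.5,6,5,0,0,0,3,0.5,6,5,0,0,0,2,0.5,6,5,0,0,0,1,0,6,5,0,0,0,0,0,6,0,0,0,0,0,0,6,0,0,0,0,0,0,6]'; python3 - <<'E'
from h import *
np.set_printoptions(precision=4,suppress=True)
c=pickle.load(open("wrist30.pkl","rb"))
xd=np.array([.9949,-.1011]);yd=np.array([.1011,.9949]);o=np.array([.514,-.364])
def s(l,q,q2,z):
    X=(onz("wrist",q,z,c)+onz("wrist",q2,z,c))/2;e=X[:2]-o;print(l,"disp x,y",e@xd,e@yd,np.linalg.norm(onz("wrist",q,z,c)-onz("wrist",q2,z,c)))
s("old",(146,195),(182,195),.053);s("1",(179,195),(218,195),.061);s("2",(218,190),(266,190),.069)
s("2up",(218,150),(263,150),.069)
s("1 ends",(197,115),(203,250),.061);s("2 ends",(240,111),(243,250),.069);s("old ends",(160,114),(171,244),.053)
p,r=pose();print(p)
for n in ("wrist","top"):
    pickle.dump(cam(n),open(n+"31.pkl","wb"))
    im=arm.grab_frame(n); cv2.imwrite(f"pics/{n}31.png",im[:,:,::-1])
E
```

```text
clock: 33.92
tcp_pos: [0.6406, -0.2091, 0.2336]
tcp_rot: [0.69, 0.156, 0.69, -0.156]
ft_force: [0.1, 0.1, 0.3]
opening: 0.0598
old disp x,y -0.09812084890022474 -0.01818405212303 0.0512752547293765
1 disp x,y -0.04815495460943798 -0.016347233349305136 0.048796526906110325
2 disp x,y 0.006061198525363115 -0.008935926798964313 0.05323659523879123
2up disp x,y 0.0065060495839130384 0.033783745757477564 0.048676772623278804
1 ends disp x,y -0.04675970136367548 -0.005574980107329205 0.15711546228009
2 ends disp x,y 0.005052980281309123 -0.002188495288611875 0.15281423956496357
old ends disp x,y -0.09588645878406594 -0.0018061762674888595 0.15968859505984276
[ 0.6406 -0.2091  0.2336]
```

View pics/wrist31.png

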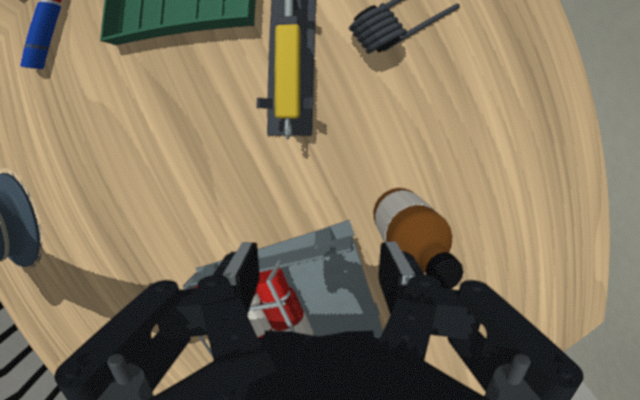

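View pics/top31.png

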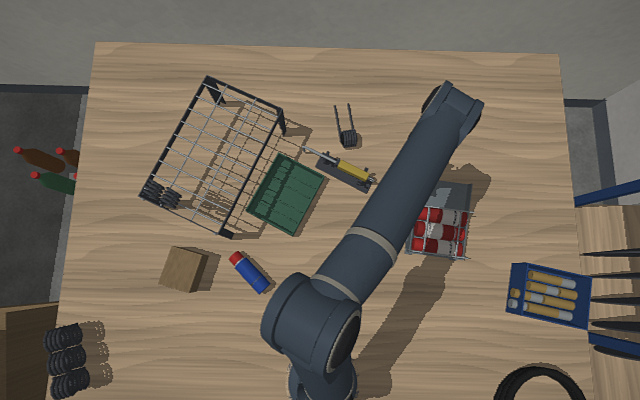

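```bash
python3 - <<'E'
import cv2,numpy as np
for f in ("top0","top31","scene0","scene30"):
    im=cv2.imread(f"pics/{f}.png");k=cv2.inRange(cv2.cvtColor(im,cv2.COLOR_BGR2HSV),(22,120,80),(32,255,255))
    n,l,s,ce=cv2.connectedComponentsWithStats(k)
    i=[j for j in range(1,n) if 310<ce[j][0]<370 and 150<ce[j][1]<260 and s[j][4]>80][0]
    pts=np.argwhere(l==i)[:,::-1].astype(np.float32);print(f,s[i],ce[i],cv2.minAreaRect(pts))
a=cv2.imread("pics/scene0.png")[180:300,280:440];b=cv2.imread("pics/scene30.png")[180:300,280:440]
cv2.imwrite("pics/cmp.png",cv2.resize(np.hstack([a,b]),None,fx=2.5,fy=2.5,interpolation=cv2.INTER_CUBIC))
E
```

```text
top0 [338 160  32  22 289] [352.80276817 170.87197232] ((352.9041748046875, 171.0586700439453), (32.186885833740234, 9.212773323059082), 27.552812576293945)
top31 [337 160  33  21 300] [352.64333333 170.27      ] ((352.8000183105469, 170.40000915527344), (32.199378967285156, 8.944271087646484), 26.56505012512207)
scene0 [315 233  36  29 457] [332.71772429 246.51203501] ((332.7124328613281, 246.29275512695312), (12.884699821472168, 39.22995376586914), 59.74356460571289)
scene30 [316 233  36  29 458] [333.60480349 246.84934498] ((333.4869689941406, 246.50790405273438), (12.852340698242188, 38.770721435546875), 58.73626708984375)
```

View pics/cmp.png

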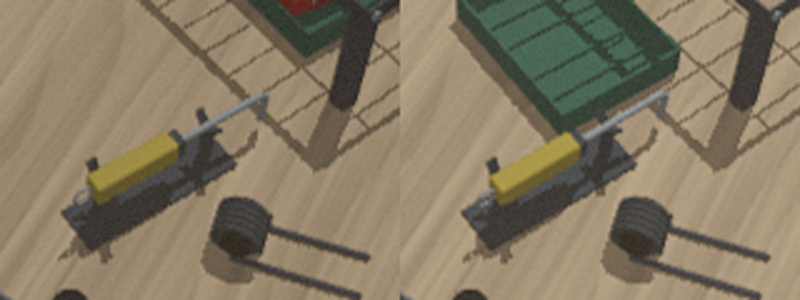

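```bash
python3 -c "
from bench import arm
print(arm.observe()['clock'],arm.observe()['ft_force']);print(arm.close_job())"
```

```text
34.0167 [-0.19886208 -0.5315288  -0.67988592]
the job is handed in; nothing more can be done
None
```

I pulled the tray out with the hook, laid the hook back in its rest, loaded both cans into the dispenser, and handed the job in at 34.0 s. No verdict was reported, so what follows is my own last checks.

- **Tray:** its centre was about 105 mm in front of the rack's front edge (88 mm needed). I measured this just after the pull. It still looked flat and clear of the rack in the later pictures.
- **Hook:** it lies in both saddles, about 2 mm sideways and 1 to 1.5 degrees off where it started. I judged its height from pictures only.
- **Cans:** the old can is near the front stop at x about -96 mm. The two tray cans are at about -47 mm and +6 mm in the dispenser's frame, lying straight across the lane. All three are within about 6 mm of the lane's middle, measured from their ends. I did not measure their final speeds; they looked settled in two views about a second apart.
- **Old can reading:** one side-edge measurement put it at -98 mm. All the readings are inside the -104 to -82 mm range.
- **Spring, bottle and carton:** they look unmoved in the last pictures; I did not measure them.

**What disagreed:** the fingertips were about 40 mm farther back than the reported TCP. My first attempt to grip the hook therefore closed just above the handle, without touching or moving it. After that I set heights from the pictures and contact.

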